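# Set the forceps to the lid ring and hold them over the sample pot

### The arm

A 6-joint arm with a two-finger parallel gripper is mounted at the origin on the work surface. World frame = base frame: x ahead of the robot, y to its left, z up, the work surface at z = 0. Lengths are in m, angles in rad, forces in N, time in s.
With the tool pointing down it reaches from about 0.35 to 0.775 m from the base axis. Payload 5.5 kg.
Tool frame: the origin (TCP) lies at the very end of the fingers, on their centre line; the grasp point (between the pads) lies 19 mm behind it; x points along the fingers, y is the direction in which the jaws open and shut, and the axes are right-handed (so a half turn about x gives the same grasp; the last joint's range is limited). The gripper opens to 85 mm and grips with 20 to 120 N. Pads are 22 mm wide; open, the fingers measure 114 mm over their backs; the gripper's body (76 mm by 85 mm) begins 54 mm behind the grasp point. The pads swing forward as they close: fully open they stand 13 mm farther back than shut.
Start: joints at [-1.38, 0.313, 0.046, 1.304, 0, 1.431], TCP at [0.187, -0.544, 0.231] pointing down, gripper open.
Joint ranges: [-2.76, 2.76], [-0.86, 1.69], [-1.03, 1.26], [-2.2, 2.34], [-1.47, 1.5], [-3.14, 3.14]. Speed limits (rad/s): [2.57, 2.57, 3.14, 3.14, 3.14, 3.14].

### API

Orientations are given as a unit quaternion [w, x, y, z].
In Python, from workcell import env gives the robot as it stands.
- The arm moves only by the tool drive_tool, never from a script. Its argument "plan" is a list that holds one entry, the list of rows, each a list of 7 numbers: the shift along the tool's x, y, z in cm, then the turn, a rotation vector about the tool's x, y, z in degrees, then the opening, from 0 (shut) to 1 (fully open). In form: [[[tx, ty, tz, wx, wy, wz, fingers], ...]]. A call has exactly 5 rows; each row shifts and turns the commanded pose from where the row before left it, along the tool's axes as they then stand; what a row does not reach is not made up. A row lasts 1/12 s, in which the tool goes at most 41.7 mm and 7.16 degrees, less where a joint would pass 70% of its speed; a pose out of reach is approached as far as the arm can. A call with a gripper value outside its range is refused whole. The fingers move at their own pace and stop on an object; "squeeze" is the grip in N (left out, the last holds). Time passes only in rows, so rows that do not move let the fingers close, or fill a call up. It gives the time, the measured TCP pose, the force and the opening at its end, in the units of the state.
- env.get_state(): the state, without advancing time (a new reading comes with each control period).
- env.read_camera(name): name is "scene" or "top" or "wrist"; returns the picture (420x560x3 uint8, red, green, blue); there is no depth.
- env.camera_model(name): a dict with "camera_matrix" (3x3 intrinsics, pixels), "k1" (the pictures are not rectified: a ray, as slopes to the right and down, at radius r is drawn at 1 + k1 r^2 times it, then the intrinsics apply), "camera_from_world" (4x4, takes a point from world to camera coordinates); the wrist camera has in their place "T_tool_cam" (4x4, takes a point from camera to tool coordinates, whose origin is the TCP and whose axes are the tool frame's). Camera axes: x right, y down, z forward; pixel columns grow to the right and rows downward; lengths in m; the calibration is good to about 2 mm. A picture is of the moment at which its call begins: read the wrist's pose just before it. camera_model takes no time and is no camera call.
- env.hand_in(): hands the job in, once; it reports no verdict.
The state is a dict: "clock": time; "joint_pos": joint angles; "qvel": joint speeds; "tau": joint torques, N m; "tcp_pos": TCP position; "orientation": TCP orientation; "wrist_force": force on the tool from outside, world axes, zero at the start; "ft_torque": the same for the moment, N m; "finger_gap": finger opening in m.
Only numpy, scipy, OpenCV 4.12 (cv2) and the standard library are available. Lean on these libraries where they do the work, as an engineer would, in place of code of your own. Each camera call takes 0.05 s, during which the arm holds its last target.

### The job

Stand the squat sample pot (the one with a ring on its lid) upright on the tray midway between the two brown bottles and let go of it. Then take the sprung forceps off their rest, squeeze them until the tips are as far apart as the ring on the lid is wide, and hold them steady with the tips centred just above the ring, one either side, not touching the pot. Finish holding them so, with the other things left where they stand.

Things in the scene. Friction and masses are not known exactly. Their poses are not given: they have to be found in the camera images.
- pot_center (a point): centre (half-way up) of the loose squat sample pot: grey round pot with a white lid, 54 mm across, 48 mm high, 0.1 to 0.2 kg, standing upright on the table at the start; z up
- pot_ring (a point): centre of the top face of the pot's flat lid, 24 mm above pot_center. A thin dark ring, 24 mm in diameter (middle of its 2 mm line), is drawn around it, about 1 mm proud
- tray_mid (a point): the point midway between the two bottles on the top face of the fixed steel tray (120 x 320 x 4 mm, long side along its y, top 4 mm above the table); axes of the tray, z up
- bottle_left (a point): a point on the axis of the brown bottle at the +y end of the tray, fixed to it, 115 mm from tray_mid and 50 mm above the table; bottle 60 mm across, its white cap's top 101 mm above the table
- bottle_right (a point): the same for the bottle at the -y end of the tray
- rest: fixed black forceps rest: plate 190 x 85 x 4 mm with two cross bars 10 mm thick and 80 mm wide, tops 28 mm above the table, at x = -75 mm and x = +58 mm of its frame; between the bars, at its origin, is free room for fingers either side of the forceps. Origin on the table, x along the forceps towards their tips, z up
- forceps_grip (a point): point half-way between the two ribbed grips of the loose steel forceps and half-way up them (36 mm above the table on the rest); x towards the tips, y across the arms, z up. The forceps lie flat on the rest's bars, 225 mm long, 80 g. Each grip is a flat pad 50 mm long, 16 mm high; over the outsides of both grips: 48 mm open, 36 mm when the tip gap is 24 mm
- tip_left (a point): inner face of the left (+y) arm's tip, at its end, 85 mm ahead of forceps_grip along x and 2 mm lower. The distance from tip_left to tip_right is the tip gap: 44 mm open; it changes 1.68 mm for each mm squeezed at the grips
- tip_right (a point): the same for the right (-y) arm
- forceps_left (a joint): angle by which the left arm is squeezed in about its hinge, 125 mm behind forceps_grip: 0 open, 0.098 rad nearly shut; tip gap = 44 mm - 210 mm x (forceps_left + forceps_right), so both at 0.048 give 24 mm. The spring needs about 2 N at the grips to start, about 5.5 N at 24 mm, and opens the arms again when let go
- forceps_right (a joint): the same for the right arm
- spray: bystander: white spray bottle, 72 mm across, 176 mm high, standing; origin under its centre
- jar: bystander: taller jar with a paper label and a plain lid without a ring, 60 mm across, 85 mm high; origin under its centre
- tubes: bystander: red tube rack full of capped tubes, 70 x 150 x 85 mm; origin under its centre
- tipbox: bystander: clear box with a lid, 87 x 122 x 52 mm; origin under its centre
- dish: bystander: flat clear culture dish, 94 mm across, 15 mm high; origin under its centre
- timer: bystander: grey bench timer, 60 x 75 x 22 mm; origin under its centre
Not all that is in view belongs to the job. Of the things that look like the rest, take the one that is farthest to the robot's left at the start.

How it is judged:
By the outcome, as a careful person would: the job done as asked, in the order asked, and still so for the second after the job is handed in, while the arm keeps its last pose, push and grip.
It also fails if it takes over 54 s, if anything falls off the work surface, if the arm or the gripper's body presses on something with over 40 N, if the wrist force passes 120 N, or if a joint passes its speed limit or range.

## Working session

There is one attempt and no reset: what is moved stays moved. The work goes in short steps, Python scripts to look and compute and a tool call to move; the robot and the scene stay as the last step left them, time stands still between calls to the robot, and variables do not carry over. Pictures are saved under pics/ and viewed, and the job is handed in when it is done.

Besides the shell and the picture viewer there is one more tool, called after "Request:" as name([rows], argument=value, ...), one row to a line, values as JSON. drive_tool: Moves the arm, as the interface text tells. Its arguments: {"type":"object","properties":{"plan":{"type":"array","items":{"type":"array","items":{"type":"array","items":{"type":"number"}}}},"squeeze":{"type":"number"}},"required":["plan"]}

```bash
mkdir -p pics; ls
python3 - <<'E'
from workcell import env
import cv2, numpy as np
print(env.get_state())
for n in ("scene","top","wrist"):
    m=env.camera_model(n); print(n,{k:np.round(np.array(v),4).tolist() for k,v in m.items()})
for n in ("scene","top"):
    im=env.read_camera(n); cv2.imwrite(f"pics/{n}0.png",im[:,:,::-1])
E
```

```text
pics
{'clock': 0.0, 'joint_pos': array([-1.37961682e+00,  3.14012759e-01,  4.49723964e-02,  1.30358588e+00,
       -2.24156459e-05,  1.43120091e+00]), 'qvel': array([-0.00116342, -0.00123798, -0.00021573,  0.0009567 ,  0.00029105,
        0.00040375]), 'tau': array([-3.44273685e-04, -4.80621314e+01,  2.98535603e+01,  1.93235383e-02,
       -1.40115039e-04,  4.05018909e-06]), 'tcp_pos': array([ 0.1866355 , -0.54332957,  0.23039914]), 'orientation': array([-0.11576759, -0.69743315, -0.1170607 ,  0.69748237]), 'wrist_force': array([-0.45824592,  0.23504139, -0.07084833]), 'ft_torque': array([ 0.01140948,  0.04226621, -0.01202933]), 'finger_gap': 0.08566469387562646}
scene {'camera_matrix': [[538.5843, 0.0, 281.1567], [0.0, 538.5843, 206.8088], [0.0, 0.0, 1.0]], 'k1': -0.1533, 'camera_from_world': [[0.5955, 0.8032, -0.0162, -0.322], [0.4316, -0.3369, -0.8368, -0.1727], [-0.6775, 0.4914, -0.5473, 2.0714], [0.0, 0.0, 0.0, 1.0]]}
top {'camera_matrix': [[406.8047, 0.0, 283.8177], [0.0, 406.8047, 209.4622], [0.0, 0.0, 1.0]], 'k1': -0.0209, 'camera_from_world': [[-0.0254, -0.9997, 0.0072, 0.0132], [-0.9933, 0.0245, -0.1128, 0.5528], [0.1126, -0.01, -0.9936, 1.2225], [0.0, 0.0, 0.0, 1.0]]}
wrist {'camera_matrix': [[290.9342, 0.0, 278.9962], [0.0, 290.9342, 209.4045], [0.0, 0.0, 1.0]], 'k1': 0.004, 'T_tool_cam': [[-0.0007, -0.3221, 0.9467, -0.142], [1.0, 0.0002, 0.0008, -0.0004], [-0.0004, 0.9467, 0.3221, -0.0819], [0.0, 0.0, 0.0, 1.0]]}
```

View pics/scene0.png

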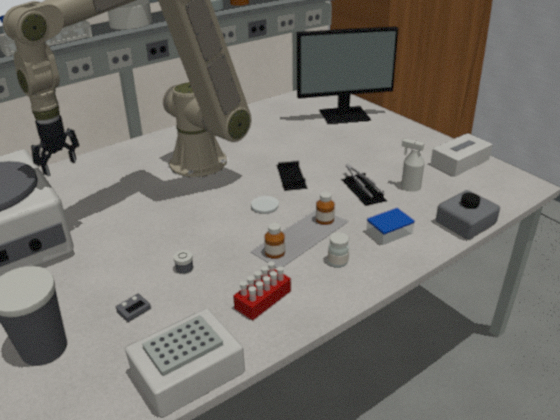

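View pics/top0.png

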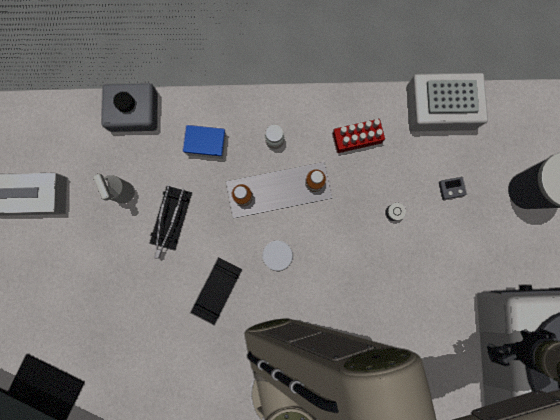

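The scene view shows the pot with its ring at about (183,262), the tray at (300,237) and the forceps at (363,185). The top view shows the pot at (396,212), the bottle caps at (242,190)/(316,177), and the forceps on their rest at (170,220). An empty rest lookalike sits at (217,290). I'll enlarge these for measurement.

```bash
cat > h.py <<'E'
from workcell import env
import cv2, numpy as np
from scipy.spatial.transform import Rotation as R
def rays(name,pts,T=None):
    m=env.camera_model(name); K=np.array(m["camera_matrix"]); k=m["k1"]
    d=np.array([k,0,0,0,0.0]); 
    u=cv2.undistortPoints(np.array(pts,float).reshape(-1,1,2),K,d,).reshape(-1,2)
    D=np.c_[u,np.ones(len(u))]
    if name=="wrist": W=T@np.array(m["T_tool_cam"])
    else: W=np.linalg.inv(np.array(m["camera_from_world"]))
    return W[:3,3],D@W[:3,:3].T
def atz(name,pts,z,T=None):
    o,D=rays(name,pts,T); z=np.broadcast_to(z,(len(D),))
    return o+D*((z-o[2])/D[:,2])[:,None]
def proj(name,P,T=None):
    m=env.camera_model(name); K=np.array(m["camera_matrix"])
    C=np.linalg.inv(T@np.array(m["T_tool_cam"])) if name=="wrist" else np.array(m["camera_from_world"])
    return cv2.projectPoints(np.array(P,float).reshape(-1,1,3),cv2.Rodrigues(C[:3,:3])[0],C[:3,3],K,np.array([m["k1"],0,0,0,0.]))[0].reshape(-1,2)
def tool(s=None):
    s=s or env.get_state(); q=s["orientation"]; T=np.eye(4)
    T[:3,:3]=R.from_quat([q[1],q[2],q[3],q[0]]).as_matrix(); T[:3,3]=s["tcp_pos"]; return T
def crop(im,x0,y0,x1,y1,f,fn):
    c=cv2.resize(im[y0:y1,x0:x1],None,fx=f,fy=f,interpolation=cv2.INTER_CUBIC); cv2.imwrite(fn,c)
E
python3 - <<'E'
from h import *
t=cv2.imread("pics/top0.png"); s=cv2.imread("pics/scene0.png")
crop(t,130,170,230,270,6,"pics/t_f.png")
crop(t,220,150,340,225,6,"pics/t_tray.png")
crop(t,375,190,425,240,8,"pics/t_pot.png")
crop(s,320,150,400,210,8,"pics/s_f.png")
E
```

```text
(no output)
```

View pics/t_f.png

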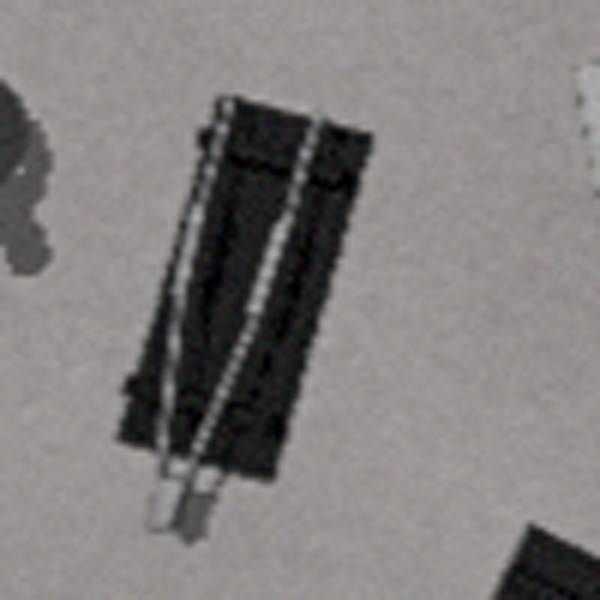

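View pics/t_tray.png

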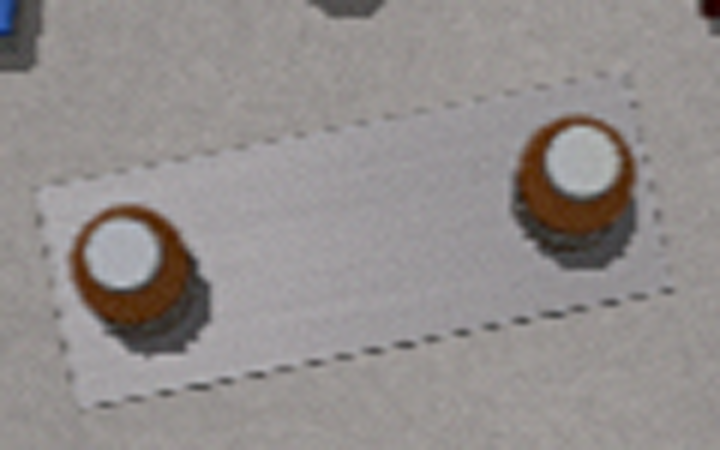

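View pics/t_pot.png

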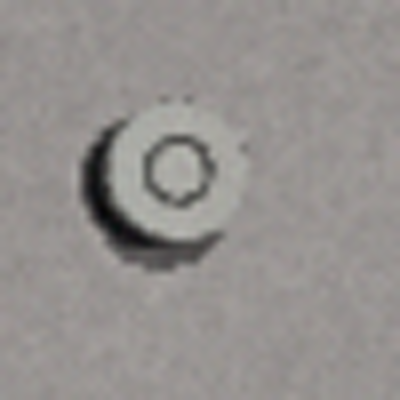

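View pics/s_f.png

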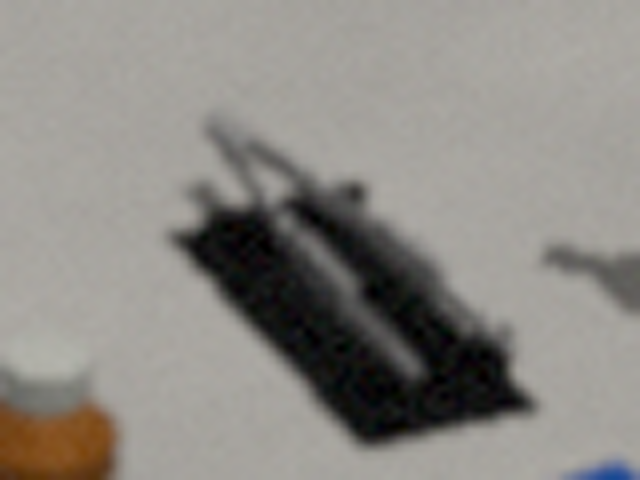

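Run:
```python
from h import *
f=lambda p,x,y,k: [(p[0]+.5)/k-.5+x,(p[1]+.5)/k-.5+y]
pot=atz("top",[f((180,171),375,190,8)],0.048)[0]
c=atz("top",[f((123,254),220,150,6),f((581,161),220,150,6)],0.101)
tr=atz("top",[f(p,220,150,6) for p in ((38,187),(630,72),(672,292),(85,408))],0.004)
print("pot",pot,"caps",c,np.linalg.norm(c[0]-c[1]),"mid",c.mean(0)); print(tr.mean(0),[np.linalg.norm(tr[i]-tr[i-1]) for i in range(4)])
v=c[0]-c[1]; print("tray y angle",np.degrees(np.arctan2(v[1],v[0])))
rp=atz("top",[f(p,130,170,6) for p in ((222,95),(373,133),(275,480),(117,440))],0.004)
print("rest",rp,rp.mean(0),[np.linalg.norm(rp[i]-rp[i-1]) for i in range(4)])
u=(rp[0]+rp[1]-rp[2]-rp[3]); print(np.degrees(np.arctan2(u[1],u[0])))
fp=atz("top",[f(p,130,170,6) for p in ((228,100),(315,120),(158,530),(187,520))],[.04,.04,.044,.036])
print("forceps",fp,np.linalg.norm(fp[0]-fp[1]))
u=fp[:2].mean(0)-rp.mean(0)
```

```text
pot [ 0.53802794 -0.34570177  0.048     ] caps [[ 0.59978246  0.1265075   0.101     ]
 [ 0.64040623 -0.09821421  0.101     ]] 0.22836404427445967 mid [0.62009434 0.01414664 0.101     ]
[0.62032    0.01234998 0.004     ] [np.float64(0.12029613358516486), np.float64(0.32019761871832075), np.float64(0.12010829917294484), np.float64(0.3144176092014217)]
tray y angle 100.24690535625955
rest [[0.64187469 0.36863484 0.004     ]
 [0.61958393 0.28880708 0.004     ]
 [0.43866098 0.339719   0.004     ]
 [0.46136343 0.42205905 0.004     ]] [0.54037076 0.35480499 0.004     ] [np.float64(0.18825105584336344), np.float64(0.08288153919960575), np.float64(0.18794982897458853), np.float64(0.08541244101499075)]
-16.101978007392184
forceps [[0.6326893  0.35544207 0.04      ]
 [0.62118694 0.31072364 0.04      ]
 [0.41424827 0.38808943 0.044     ]
 [0.41893431 0.37590234 0.036     ]] 0.046174039190207794
```

```bash
cat >> h.py <<'E'
def pose(x,y,z,yaw):  # tool down, tool y axis at yaw deg
    a=np.radians(yaw); X=np.array([0,0,-1.]); Y=np.array([np.cos(a),np.sin(a),0]); T=np.eye(4)
    T[:3,:3]=np.c_[X,Y,np.cross(X,Y)]; T[:3,3]=(x,y,z); return T
def delta(A,B,n=1):
    "total shift in tool A axes (cm), turn rotvec in A (deg)"
    d=A[:3,:3].T@(B[:3,3]-A[:3,3])*100; w=np.degrees(R.from_matrix(A[:3,:3].T@B[:3,:3]).as_rotvec()); return d,w
def plan(A,B,n):
    "n equal rows (straight line in world, even turn), in tool axes"
    d,w=delta(A,B); r=[]
    Rr=R.from_rotvec(np.radians(w)/n)
    for i in range(n):
        S=R.from_rotvec(np.radians(w)*i/n); r.append(np.round(np.r_[S.inv().apply(d/n),w/n],2).tolist())
    return r
E
python3 - <<'E'
from h import *
T=tool(); print(T.round(3), np.degrees(np.arctan2(T[1,1],T[0,1])), env.get_state()["joint_pos"].round(3))
E
```

```text
[[-0.     0.325 -0.946  0.187]
 [ 0.002 -0.946 -0.325 -0.543]
 [-1.    -0.002 -0.     0.23 ]
 [ 0.     0.     0.     1.   ]] -71.04813501904148 [-1.38   0.314  0.045  1.304  0.     1.431]
```

Run:
```python
from h import *
T=tool(); B=pose(0.538,-0.346,0.14,10)
for r in plan(T,B,15): print(r)
```

```text
[0.6, -0.48, -2.64, -5.4, -0.01, 0.0]
[0.6, -0.23, -2.68, -5.4, -0.01, 0.0]
[0.6, 0.02, -2.69, -5.4, -0.01, 0.0]
[0.6, 0.27, -2.67, -5.4, -0.01, 0.0]
[0.6, 0.52, -2.63, -5.4, -0.01, 0.0]
[0.6, 0.77, -2.57, -5.4, -0.01, 0.0]
[0.6, 1.01, -2.49, -5.4, -0.01, 0.0]
[0.6, 1.24, -2.38, -5.4, -0.01, 0.0]
[0.6, 1.46, -2.26, -5.4, -0.01, 0.0]
[0.6, 1.66, -2.11, -5.4, -0.01, 0.0]
[0.6, 1.85, -1.94, -5.4, -0.01, 0.0]
[0.6, 2.03, -1.76, -5.4, -0.01, 0.0]
[0.6, 2.19, -1.56, -5.4, -0.01, 0.0]
[0.6, 2.32, -1.35, -5.4, -0.01, 0.0]
[0.6, 2.44, -1.12, -5.4, -0.01, 0.0]
```

Request:
drive_tool([
  [[0,-0.5,-2.6,-5.4,0,0,1],[0.3,-0.2,-2.7,-5.4,0,0,1],[0.6,0,-2.7,-5.4,0,0,1],[0.6,0.3,-2.7,-5.4,0,0,1],[0.6,0.5,-2.6,-5.4,0,0,1]],
], squeeze=30)

```text
clock: 0.52
tcp_pos: [0.3046, -0.4773, 0.2097]
orientation: [0.277, 0.65, 0.278, -0.65]
wrist_force: [0.4, -0.1, 0.9]
finger_gap: 0.0851
```

Request:
drive_tool([
  [[0.7,0.8,-2.6,-5.4,0,0,1],[0.7,1.0,-2.5,-5.4,0,0,1],[0.7,1.2,-2.4,-5.4,0,0,1],[0.7,1.5,-2.3,-5.4,0,0,1],[0.7,1.7,-2.1,-5.4,0,0,1]],
])

```text
clock: 0.93
tcp_pos: [0.4228, -0.4109, 0.1745]
orientation: [-0.421, -0.568, -0.422, 0.568]
wrist_force: [0.0, -0.2, -0.0]
finger_gap: 0.0852
```

Request:
drive_tool([
  [[0.7,1.8,-1.9,-5.4,0,0,1],[0.7,2.0,-1.8,-5.4,0,0,1],[0.7,2.2,-1.6,-5.4,0,0,1],[0.7,2.3,-1.3,-5.4,0,0,1],[0.6,2.4,-1.1,-5.4,0,0,1]],
])

```text
clock: 1.35
tcp_pos: [0.5385, -0.3453, 0.1402]
orientation: [0.542, 0.453, 0.543, -0.453]
wrist_force: [-0.2, -1.2, 0.3]
finger_gap: 0.0854
```

Run:
```python
from h import *
T=tool(); im=env.read_camera("wrist")[:,:,::-1]; print(T.round(4).tolist(), env.get_state()["qvel"].round(3)); np.save("T1.npy",T)
cv2.imwrite("pics/w1.png",im); print(proj("wrist",[[.538,-.3457,.048]],T))
```

```text
[[-0.0011, 0.9841, 0.1776, 0.5385], [0.0008, 0.1776, -0.9841, -0.3453], [-1.0, -0.0009, -0.001, 0.1402], [0.0, 0.0, 0.0, 1.0]] [-0.04  -0.028 -0.043  0.025 -0.019  0.121]
[[279.68792535 213.52323673]]
```

View pics/w1.png

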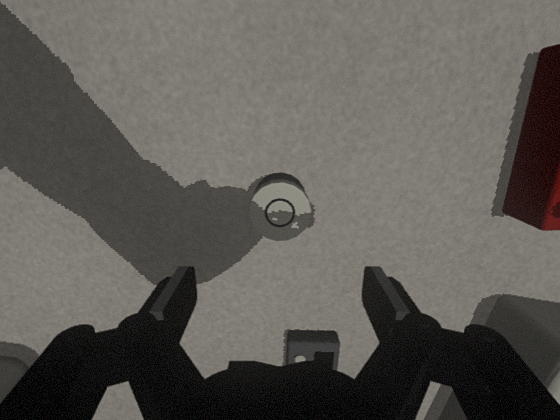

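The wrist view shows the ring centred at (280,212), and my estimate projects to (279.7,213.5), so they agree to about 1 mm. Now I'll descend and grip.

Request:
drive_tool([
  [[3.0,0,0,0,0,0,1],[3.4,0,0,0,0,0,1],[3.4,0,0,0,0,0,1],[2.4,0,0,0,0,0,1],[1.0,0,0,0,0,0,1]],
])

```text
clock: 1.82
tcp_pos: [0.535, -0.3442, 0.0046]
orientation: [0.539, 0.455, 0.544, -0.455]
wrist_force: [0.1, 0.8, 0.7]
finger_gap: 0.0858
```

Request:
drive_tool([
  [[0,0,0,0,0,0,0.4],[0,0,0,0,0,0,0.4],[0,0,0,0,0,0,0.4],[0,0,0,0,0,0,0.4],[0,0,0,0,0,0,0.4]],
])

```text
clock: 2.23
tcp_pos: [0.5389, -0.3475, 0.0112]
orientation: [0.543, 0.455, 0.54, -0.455]
wrist_force: [0.2, 0.4, 3.2]
finger_gap: 0.0534
```

Request:
drive_tool([
  [[0,0,0,0,0,0,0.4],[0,0,0,0,0,0,0.4],[0,0,0,0,0,0,0.4],[0,0,0,0,0,0,0.4],[0,0,0,0,0,0,0.4]],
])

```text
clock: 2.65
tcp_pos: [0.5389, -0.3475, 0.0112]
orientation: [0.543, 0.455, 0.54, -0.455]
wrist_force: [-1.0, -0.2, 7.3]
finger_gap: 0.0533
```

Run:
```python
from h import *
T=tool(); im=env.read_camera("wrist")[:,:,::-1]; s=env.get_state();print(T.round(4).tolist(), s["finger_gap"],s["clock"]); 
cv2.imwrite("pics/w2.png",im)
# lift 10cm, then to tray
A=T.copy(); A[2,3]+=.10
for r in plan(A,pose(.6202,.0135,.113,10),11): print(r)
```

```text
[[0.0026, 0.985, 0.1727, 0.5389], [-0.0025, 0.1728, -0.985, -0.3475], [-1.0, 0.0021, 0.0029, 0.0112], [0.0, 0.0, 0.0, 1.0]] 0.05311329328060531 2.7
[-0.02, 1.3, -3.1, -0.0, 0.01, -0.01]
[-0.02, 1.3, -3.1, -0.0, 0.01, -0.01]
[-0.02, 1.3, -3.1, -0.0, 0.01, -0.01]
[-0.02, 1.3, -3.1, -0.0, 0.01, -0.01]
[-0.02, 1.3, -3.1, -0.0, 0.01, -0.01]
[-0.02, 1.3, -3.1, -0.0, 0.01, -0.01]
[-0.02, 1.3, -3.1, -0.0, 0.01, -0.01]
[-0.02, 1.3, -3.1, -0.0, 0.01, -0.01]
[-0.02, 1.3, -3.1, -0.0, 0.01, -0.01]
[-0.02, 1.3, -3.1, -0.0, 0.01, -0.01]
[-0.02, 1.3, -3.1, -0.0, 0.01, -0.01]
```

View pics/w2.png

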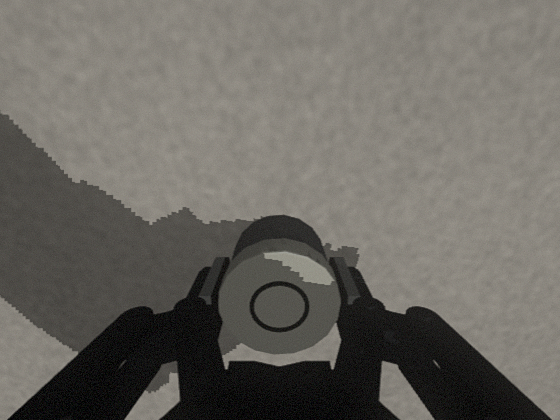

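The wrist view shows the pot centred between the pads, with the ring at about (279,306), and the gap is 53 mm as expected. Next I'll lift it and carry it over the tray.

Request:
drive_tool([
  [[-1.5,0,0,0,0,0,0.4],[-2.5,0,0,0,0,0,0.4],[-3.0,0.3,-0.7,0,0,0,0.4],[-2.0,0.9,-2.0,0,0,0,0.4],[-1.0,1.3,-3.1,0,0,0,0.4]],
])

```text
clock: 3.12
tcp_pos: [0.5536, -0.288, 0.1128]
orientation: [0.543, 0.456, 0.538, -0.456]
wrist_force: [0.9, 0.8, -1.7]
finger_gap: 0.053
```

Request:
drive_tool([
  [[0,1.3,-3.1,0,0,0,0.4],[0,1.3,-3.1,0,0,0,0.4],[0,1.3,-3.1,0,0,0,0.4],[0,1.3,-3.1,0,0,0,0.4],[0,1.3,-3.1,0,0,0,0.4]],
])

```text
clock: 3.53
tcp_pos: [0.5895, -0.1195, 0.1094]
orientation: [0.541, 0.455, 0.541, -0.455]
wrist_force: [1.4, -0.3, -1.5]
finger_gap: 0.0527
```

Request:
drive_tool([
  [[0,1.3,-3.1,0,0,0,0.4],[0,1.3,-3.1,0,0,0,0.4],[0,1.2,-2.8,0,0,0,0.4],[0,0.8,-1.8,0,0,0,0.4],[0,0.5,-1.0,0,0,0,0.4]],
])

```text
clock: 3.95
tcp_pos: [0.6194, 0.0068, 0.1092]
orientation: [0.542, 0.454, 0.542, -0.454]
wrist_force: [0.8, 1.3, -1.9]
finger_gap: 0.0527
```

Run:
```python
from h import *
T=tool(); im=env.read_camera("wrist")[:,:,::-1]; s=env.get_state();print(T.round(4).tolist(), s["finger_gap"],s["clock"],s["qvel"].round(3),s["wrist_force"]); 
cv2.imwrite("pics/w3.png",im)
cv2.imwrite("pics/top3.png",env.read_camera("top")[:,:,::-1])
print(delta(T,pose(.6202,.0135,.113,10)))
print(proj("wrist",[[.5998,.1265,.101],[.6404,-.0982,.101]],T))
```

```text
[[-0.0004, 0.9844, 0.1757, 0.6194], [0.0005, 0.1757, -0.9844, 0.0068], [-1.0, -0.0003, -0.0006, 0.1092], [0.0, 0.0, 0.0, 1.0]] 0.053263247549653135 4.0 [-0.049 -0.008 -0.014 -0.003 -0.02  -0.049] [ 0.14708055  1.28531359 -1.29103847]
(array([-0.3766533 ,  0.20002897, -0.64933946]), array([ 0.12067083, -0.03414661,  0.01436493]))
[[285.39858562  19.53930216]
 [283.63975909 397.90165576]]
```

View pics/w3.png

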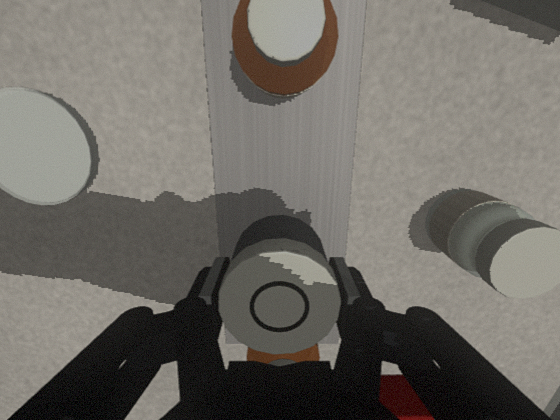

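View pics/top3.png

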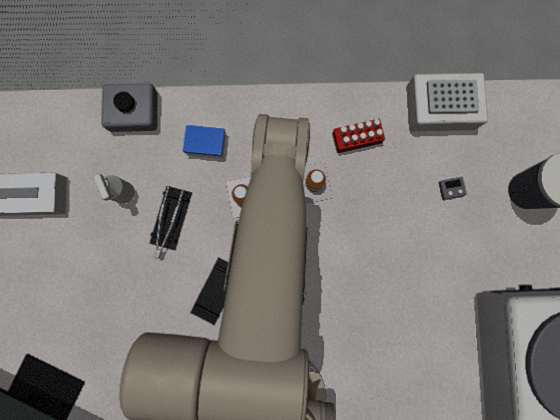

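The wrist view shows the left cap at about (286,22), where I predicted (285,20). The pot hangs straight, with its ring at (279,306). I'll work out where the pot sits in the tool frame.

Run:
```python
from h import *
T=tool()
p=atz("wrist",[(279,306)],T[2,3]-.0112+.048,T)[0]; print("pot in hand",p, T[:3,:3].T@(p-T[:3,3]))
d=np.array([.620,.0135,p[2]])-p; print("shift tool cm",T[:3,:3].T@d*100, T[2,3], env.get_state()["qvel"].round(3))
```

```text
pot in hand [0.61797537 0.0086491  0.14596761] [-0.0367999  -0.00100315 -0.00332477]
shift tool cm [-5.06869219e-05  2.84473137e-01 -4.42016895e-01] 0.10916760865687418 [-0.045 -0.002 -0.011 -0.001 -0.018 -0.018]
```

Request:
drive_tool([
  [[1.0,0.2,-0.3,0,0,0,0.4],[2.5,0,0,0,0,0,0.4],[2.5,0,0,0,0,0,0.4],[1.5,0,0,0,0,0,0.4],[0.5,0,0,0,0,0,0.4]],
])

```text
clock: 4.47
tcp_pos: [0.618, 0.0058, 0.0254]
orientation: [0.539, 0.454, 0.543, -0.457]
wrist_force: [0.3, -0.6, -1.9]
finger_gap: 0.0528
```

Request:
drive_tool([
  [[0,0,0,0,0,0,0.4],[0,0,0,0,0,0,0.4],[0,0,0,0,0,0,0.4],[0,0,0,0,0,0,0.4],[0,0,0,0,0,0,0.4]],
])

```text
clock: 4.88
tcp_pos: [0.6219, 0.007, 0.0306]
orientation: [0.542, 0.455, 0.541, -0.454]
wrist_force: [-0.5, 0.4, -1.1]
finger_gap: 0.0532
```

Run:
```python
from h import *
T=tool(); im=env.read_camera("wrist")[:,:,::-1]; s=env.get_state();print(T.round(4).tolist(), s["finger_gap"],s["clock"],s["qvel"].round(3),s["wrist_force"]); 
p=T[:3,3]+T[:3,:3]@np.array([-.0368,-.001,-.0033]); print(p, T[:3,:3].T@(np.array([.620,.0135,.052])-p)*100)
cv2.imwrite("pics/w4.png",im)
print(proj("wrist",[[.5998,.1265,.101]],T))
```

```text
[[0.0023, 0.985, 0.1727, 0.6219], [-0.0004, 0.1727, -0.985, 0.007], [-1.0, 0.0022, 0.0008, 0.0306], [0.0, 0.0, 0.0, 1.0]] 0.053045583296412326 4.9333 [ 0.002  0.002 -0.005  0.001 -0.    -0.   ] [-0.64081185  0.20580462 -1.83112671]
[0.62021513 0.01004855 0.06738708] [ 1.53851828  0.03502168 -0.34488549]
[[ 279.61694625 -104.93038401]]
```

View pics/w4.png

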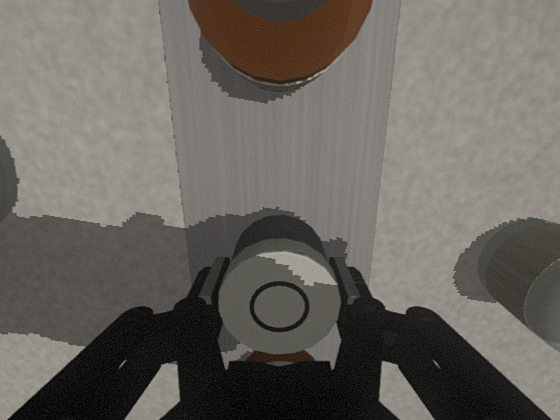

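The pot hangs over the tray and is centred across it, with the tray edges at about x=187 and 376 at row 250. It still needs 3.5 mm in y and 15 mm down.

Request:
drive_tool([
  [[0.4,0,-0.2,0,0,0,0.4],[0.5,0,-0.15,0,0,0,0.4],[0.4,0,0,0,0,0,0.4],[0.2,0,0,0,0,0,0.4],[0,0,0,0,0,0,0.4]],
])

```text
clock: 5.35
tcp_pos: [0.62, 0.0112, 0.0152]
orientation: [0.542, 0.455, 0.542, -0.454]
wrist_force: [-4.2, 0.8, 9.1]
finger_gap: 0.053
```

Request:
drive_tool([
  [[0,0,0,0,0,0,0.4],[0,0,0,0,0,0,0.4],[0,0,0,0,0,0,0.4],[0,0,0,0,0,0,0.4],[0,0,0,0,0,0,0.4]],
])

```text
clock: 5.77
tcp_pos: [0.62, 0.0111, 0.0152]
orientation: [0.542, 0.455, 0.542, -0.455]
wrist_force: [-3.5, 1.8, 9.6]
finger_gap: 0.0531
```

Run:
```python
from h import *
T=tool(); s=env.get_state();print(T.round(4).tolist(), s["finger_gap"],s["clock"],s["qvel"].round(3),s["wrist_force"]); 
p=T[:3,3]+T[:3,:3]@np.array([-.0368,-.001,-.0033]); print(p, T[:3,:3].T@(np.array([.620,.0135,.052])-p)*100)
```

```text
[[-0.0001, 0.9849, 0.1734, 0.62], [0.0003, 0.1734, -0.9849, 0.0111], [-1.0, -0.0, -0.0003, 0.0152], [0.0, 0.0, 0.0, 1.0]] 0.05309507768662622 5.7667 [-0.001  0.001  0.001  0.     0.001  0.   ] [-3.51035227  1.79343997  9.64486975]
[0.61840033 0.01419573 0.05198789] [-0.00124527  0.1454826   0.09625249]
```

Request:
drive_tool([
  [[-0.15,0.15,0.1,0,0,0,0.4],[0.05,0,0,0,0,0,0.4],[0,0,0,0,0,0,0.4],[0,0,0,0,0,0,0.4],[0,0,0,0,0,0,0.4]],
])

```text
clock: 6.18
tcp_pos: [0.6223, 0.01, 0.0153]
orientation: [0.542, 0.455, 0.541, -0.455]
wrist_force: [1.3, 1.7, 0.4]
finger_gap: 0.0533
```

Request:
drive_tool([
  [[0,0,0,0,0,0,0.8],[0,0,0,0,0,0,0.8],[0,0,0,0,0,0,1],[0,0,0,0,0,0,1],[0,0,0,0,0,0,1]],
])

```text
clock: 6.6
tcp_pos: [0.6218, 0.0099, 0.0151]
orientation: [0.541, 0.455, 0.542, -0.455]
wrist_force: [-0.1, 0.2, -0.8]
finger_gap: 0.0853
```

Run:
```python
from h import *
T=tool(); im=env.read_camera("wrist")[:,:,::-1]; s=env.get_state();print(T.round(4).tolist(), s["finger_gap"],s["clock"],s["qvel"].round(3),s["wrist_force"]); 
cv2.imwrite("pics/w5.png",im)
A=T.copy(); A[2,3]+=.13
# view pose over forceps
for r in plan(A,pose(.545,.356,.16,74),12): print(r)
```

```text
[[-0.0004, 0.985, 0.1728, 0.6218], [-0.0001, 0.1728, -0.985, 0.0099], [-1.0, -0.0004, 0.0, 0.0151], [0.0, 0.0, 0.0, 1.0]] 0.08556344419156324 6.65 [-0.001 -0.     0.001 -0.     0.001  0.001] [-0.26681161  0.58184473  0.38301418]
[-0.12, -0.13, -2.95, -5.34, -0.0, 0.0]
[-0.12, 0.14, -2.95, -5.34, -0.0, 0.0]
[-0.12, 0.42, -2.92, -5.34, -0.0, 0.0]
[-0.12, 0.69, -2.87, -5.34, -0.0, 0.0]
[-0.12, 0.95, -2.8, -5.34, -0.0, 0.0]
[-0.12, 1.21, -2.7, -5.34, -0.0, 0.0]
[-0.12, 1.45, -2.57, -5.34, -0.0, 0.0]
[-0.12, 1.69, -2.43, -5.34, -0.0, 0.0]
[-0.12, 1.9, -2.26, -5.34, -0.0, 0.0]
[-0.12, 2.11, -2.07, -5.34, -0.0, 0.0]
[-0.12, 2.29, -1.87, -5.34, -0.0, 0.0]
[-0.12, 2.45, -1.65, -5.34, -0.0, 0.0]
```

View pics/w5.png

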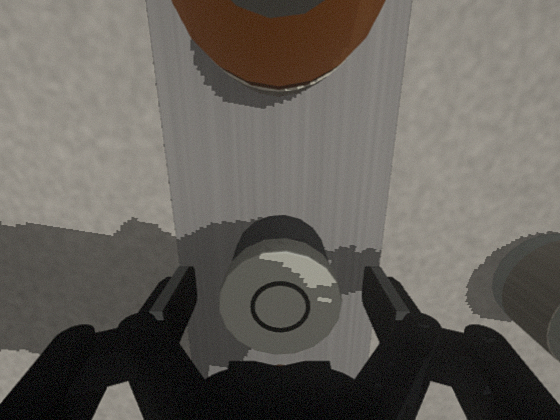

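The pot is released and stands upright with its ring at (280,306). I'll lift away and go over the forceps.

Request:
drive_tool([
  [[-2.5,0,0,0,0,0,1],[-3.5,0,0,0,0,0,1],[-3.8,0,0,0,0,0,1],[-3.0,0,0,0,0,0,1],[-1.5,-0.1,-2.9,-5.4,0,0,1]],
])

```text
clock: 7.07
tcp_pos: [0.6193, 0.0346, 0.1631]
orientation: [0.564, 0.431, 0.559, -0.429]
wrist_force: [1.5, 0.0, 0.8]
finger_gap: 0.0852
```

Request:
drive_tool([
  [[0,0.1,-2.9,-5.3,0,0,1],[0,0.4,-2.9,-5.3,0,0,1],[0,0.7,-2.9,-5.3,0,0,1],[0,0.9,-2.8,-5.3,0,0,1],[0,1.2,-2.7,-5.3,0,0,1]],
])

```text
clock: 7.48
tcp_pos: [0.5825, 0.1829, 0.1584]
orientation: [0.646, 0.287, 0.646, -0.287]
wrist_force: [0.1, -0.3, -0.2]
finger_gap: 0.0855
```

Request:
drive_tool([
  [[0,1.4,-2.6,-5.3,0,0,1],[0,1.7,-2.4,-5.3,0,0,1],[0,1.9,-2.3,-5.3,0,0,1],[0,2.1,-2.1,-5.3,0,0,1],[0,2.3,-1.9,-5.3,0,0,1]],
])

```text
clock: 7.9
tcp_pos: [0.5498, 0.3277, 0.1583]
orientation: [0.695, 0.131, 0.695, -0.131]
wrist_force: [0.5, 0.0, -0.1]
finger_gap: 0.0857
```

Request:
drive_tool([
  [[0,2.4,-1.6,-5.4,0,0,1],[0,0,0,0,0,0,1],[0,0,0,0,0,0,1],[0,0,0,0,0,0,1],[0,0,0,0,0,0,1]],
])

```text
clock: 8.32
tcp_pos: [0.5446, 0.3535, 0.1582]
orientation: [0.7, 0.1, 0.7, -0.101]
wrist_force: [0.2, 0.0, 0.9]
finger_gap: 0.0852
```

Run:
```python
from h import *
T=tool(); im=env.read_camera("wrist")[:,:,::-1]; s=env.get_state();print(T.round(4).tolist(), s["joint_pos"].round(2),s["clock"],s["qvel"].round(3)); np.save("T6.npy",T)
cv2.imwrite("pics/w6.png",im); cv2.imwrite("pics/top6.png",env.read_camera("top")[:,:,::-1])
crop(im,180,60,400,260,3.5,"pics/w6c.png")
```

```text
[[-0.0002, 0.2816, 0.9595, 0.5446], [-0.0005, 0.9595, -0.2816, 0.3535], [-1.0, -0.0006, -0.0, 0.1582], [0.0, 0.0, 0.0, 1.0]] [ 0.45  0.49  0.12  1.21 -0.    0.74] 8.3667 [-0.005 -0.002  0.001 -0.001  0.001 -0.003]
```

View pics/w6.png

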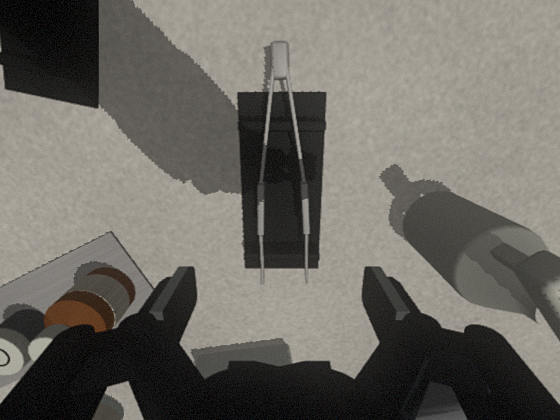

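View pics/w6c.png

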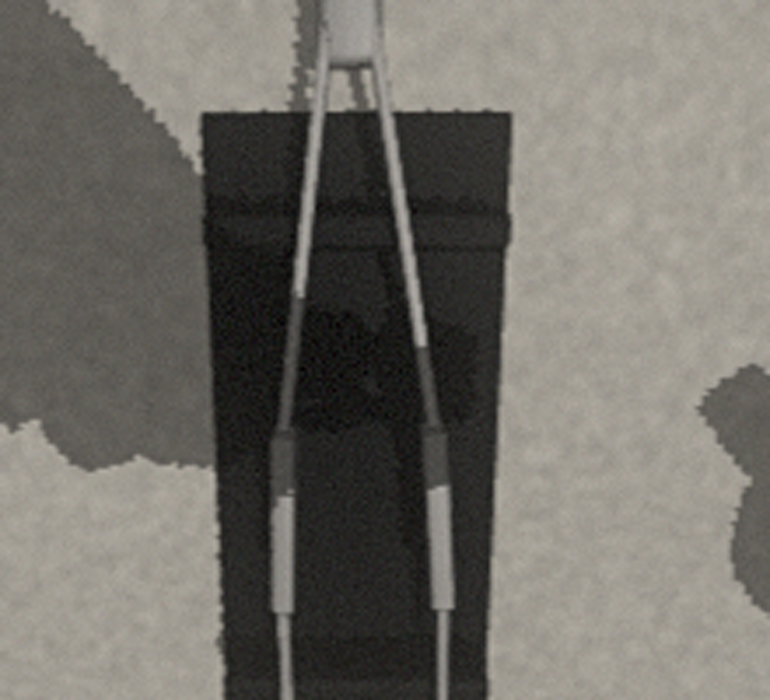

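View pics/top6.png

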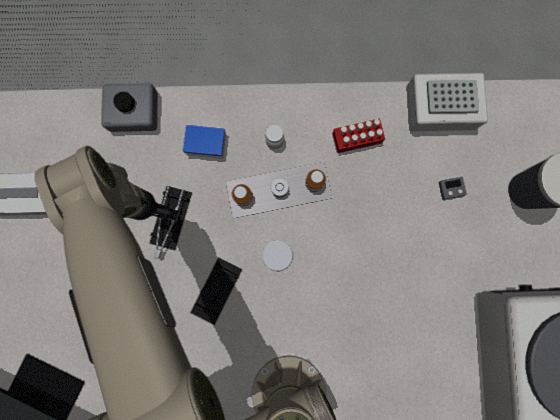

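The wrist view shows the forceps with tips at about (262,283)/(307,283) and grip pads spanning roughly y=183–234 at x=261/305. The top view shows the pot between the caps at about (279,188). I'll convert these to positions.

Run:
```python
from h import *
T=np.load("T6.npy")
f=lambda p: [(p[0]+.5)/3.5-.5+180,(p[1]+.5)/3.5-.5+60]
g=atz("wrist",[f(p) for p in ((283,430),(283,612),(436,428),(443,608))],.044,T)
print("grips",g.round(4),[np.linalg.norm(g[0]-g[1]),np.linalg.norm(g[2]-g[3]),np.linalg.norm(g[0]+g[1]-g[2]-g[3])/2]); gm=g.mean(0)
t=atz("wrist",[(262,283.5),(307,283.5)],.036,T); print("tips",t,np.linalg.norm(t[0]-t[1]))
h=atz("wrist",[(280,41),(279.5,78)],.04,T); print("tail",h)
ax=t.mean(0)-h[1]; print("yaw",np.degrees(np.arctan2(ax[1],ax[0])),"tip-grip",np.linalg.norm((t.mean(0)-gm)[:2]))
print("grip mid",gm, "tool",T[:3,:3].T@(gm-T[:3,3])*100)
c=atz("top",[(279.5,187.5)],.052); print(c)
# rest bars
```

```text
grips [[0.5183 0.3433 0.044 ]
 [0.5669 0.328  0.044 ]
 [0.5288 0.3813 0.044 ]
 [0.578  0.3703 0.044 ]] [np.float64(0.05101195822603656), np.float64(0.05043339085478192), np.float64(0.041578653485735396)]
tips [[0.62390773 0.31116724 0.036     ]
 [0.63713755 0.3564887  0.036     ]] 0.04721295145853043
tail [[0.41448718 0.39193957 0.04      ]
 [0.43996871 0.3840788  0.04      ]]
yaw -14.773102029387974 tip-grip 0.08538213583648617
grip mid [0.54800077 0.3557426  0.044     ] tool [11.41756746  0.31631644  0.26002339]
[[0.61830536 0.01100872 0.052     ]]
```

Request:
drive_tool([
  [[2.0,0.3,0.25,-1.4,0,0,1],[3.0,0,0,0,0,0,1],[3.0,0,0,0,0,0,1],[2.0,0,0,0,0,0,1],[1.0,0,0,0,0,0,1]],
])

```text
clock: 8.83
tcp_pos: [0.5461, 0.3546, 0.0449]
orientation: [0.7, 0.091, 0.703, -0.093]
wrist_force: [-0.7, 0.4, -0.4]
finger_gap: 0.0854
```

Request:
drive_tool([
  [[1.0,0,0,0,0,0,1],[0,0,0,0,0,0,1],[0,0,0,0,0,0,1],[0,0,0,0,0,0,1],[0,0,0,0,0,0,1]],
])

```text
clock: 9.25
tcp_pos: [0.5488, 0.3572, 0.04]
orientation: [0.702, 0.092, 0.7, -0.091]
wrist_force: [0.7, 0.2, -0.4]
finger_gap: 0.0853
```

Run:
```python
from h import *
T=tool(); im=env.read_camera("wrist")[:,:,::-1]; s=env.get_state();print(T.round(4).tolist(), s["clock"],s["qvel"].round(3),s["wrist_force"].round(1))
print("to go",delta(T,pose(.548,.3557,.014,75)))
cv2.imwrite("pics/w7.png",im)
```

```text
[[0.0027, 0.2563, 0.9666, 0.5488], [0.0012, 0.9666, -0.2563, 0.3572], [-1.0, 0.0018, 0.0023, 0.04], [0.0, 0.0, 0.0, 1.0]] 9.3 [ 0.001  0.002 -0.005 -0.003  0.001  0.002] [-0.2  0.2  0.3]
to go (array([ 2.59931678, -0.17131073, -0.04552299]), array([ 0.14696047,  0.13097272, -0.1052147 ]))
```

View pics/w7.png

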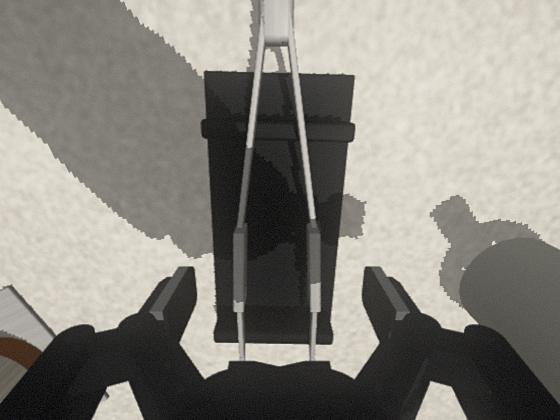

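Run:
```python
from h import *
T=tool()
g=atz("wrist",[(239.5,224),(239.5,312),(313.5,222),(315,312)],.044,T); gm=g.mean(0)
print(g.round(4),gm,[np.linalg.norm(g[0]-g[1]),np.linalg.norm(g[0]-g[2])],T[:3,:3].T@(gm-T[:3,3])*100)
t=atz("wrist",[(242.5,359),(314.5,359)],.036,T);print(t, np.linalg.norm(t[0]-t[1]))
```

```text
[[0.5152 0.345  0.044 ]
 [0.5665 0.329  0.044 ]
 [0.5238 0.3816 0.044 ]
 [0.5775 0.3704 0.044 ]] [0.54574898 0.35648093 0.044     ] [np.float64(0.05379443929651549), np.float64(0.037616216928486976)] [-0.41661595 -0.14352643 -0.26024335]
[[0.60733406 0.31717262 0.036     ]
 [0.61917814 0.3617756  0.036     ]] 0.04614875409905664
```

The grips in view are centred at x=276.5, about 1.5 mm off the finger centre line. I'll correct for that and go down.

Request:
drive_tool([
  [[0.6,-0.15,-0.1,0,0,0,1],[0.8,0,0,0,0,0,1],[0.8,0,0,0,0,0,1],[0.4,0,0,0,0,0,1],[0,0,0,0,0,0,0.7]],
])

```text
clock: 9.72
tcp_pos: [0.5449, 0.3549, 0.0102]
orientation: [0.7, 0.091, 0.702, -0.092]
wrist_force: [-0.8, 1.0, -0.2]
finger_gap: 0.0758
```

Request:
drive_tool([
  [[0,0,0,0,0,0,0.65],[0,0,0,0,0,0,0.62],[0,0,0,0,0,0,0.58],[0,0,0,0,0,0,0.54],[0,0,0,0,0,0,0.52]],
])

```text
clock: 10.13
tcp_pos: [0.5469, 0.3557, 0.0132]
orientation: [0.702, 0.092, 0.701, -0.091]
wrist_force: [-0.8, 0.6, 2.3]
finger_gap: 0.0447
```

Run:
```python
from h import *
T=tool(); im=env.read_camera("wrist")[:,:,::-1]; s=env.get_state();print(T.round(4).tolist(), s["finger_gap"],s["clock"],s["qvel"].round(3),s["wrist_force"].round(1))
cv2.imwrite("pics/w8.png",im)
```

```text
[[0.0014, 0.2563, 0.9666, 0.5469], [0.0004, 0.9666, -0.2563, 0.3557], [-1.0, 0.0008, 0.0013, 0.0132], [0.0, 0.0, 0.0, 1.0]] 0.04465845668569089 10.1833 [-0.001 -0.001 -0.001 -0.001 -0.001  0.   ] [-1.4  0.5  3.5]
```

View pics/w8.png

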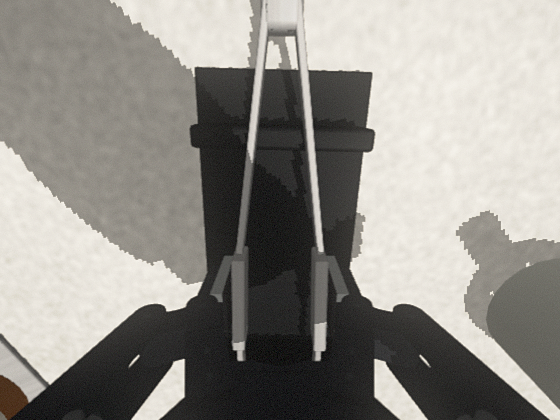

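The fingers are on the grips (at x=239/320) and squeezing symmetrically. I'll squeeze to about 36 mm and lift.

Request:
drive_tool([
  [[0,0,0,0,0,0,0.49],[0,0,0,0,0,0,0.46],[0,0,0,0,0,0,0.43],[0,0,0,0,0,0,0.415],[0,0,0,0,0,0,0.415]],
])

```text
clock: 10.6
tcp_pos: [0.5474, 0.3558, 0.0141]
orientation: [0.702, 0.092, 0.7, -0.091]
wrist_force: [-0.9, -2.1, 8.2]
finger_gap: 0.0353
```

Request:
drive_tool([
  [[0,0,0,0,0,0,0.415],[-0.2,0,0,0,0,0,0.415],[-0.4,0,0,0,0,0,0.415],[-0.6,0,0,0,0,0,0.415],[-0.8,0,0,0,0,0,0.415]],
])

```text
clock: 11.02
tcp_pos: [0.5455, 0.3552, 0.0318]
orientation: [0.701, 0.091, 0.702, -0.092]
wrist_force: [-0.2, -0.0, 0.2]
finger_gap: 0.0354
```

Request:
drive_tool([
  [[-1,0,0,0,0,0,0.415],[-1,0,0,0,0,0,0.415],[-1,0,0,0,0,0,0.415],[-0.7,0,0,0,0,0,0.415],[-0.3,0,0,0,0,0,0.415]],
])

```text
clock: 11.43
tcp_pos: [0.5472, 0.356, 0.0744]
orientation: [0.702, 0.092, 0.7, -0.091]
wrist_force: [0.6, 0.3, -1.3]
finger_gap: 0.0356
```

Run:
```python
from h import *
T=tool(); im=env.read_camera("wrist")[:,:,::-1]; s=env.get_state();print(T.round(4).tolist(), s["finger_gap"],s["clock"],s["qvel"].round(3),s["wrist_force"].round(1))
cv2.imwrite("pics/w9.png",im)
sc=env.read_camera("scene")[:,:,::-1]; crop(sc,300,110,420,210,6,"pics/s9.png")
crop(im,180,180,380,420,2.5,"pics/w9c.png")
```

```text
[[0.0025, 0.2562, 0.9666, 0.5472], [0.0011, 0.9666, -0.2562, 0.356], [-1.0, 0.0018, 0.0021, 0.0744], [0.0, 0.0, 0.0, 1.0]] 0.03565792298016757 11.4833 [ 0.     0.012 -0.018 -0.023  0.001  0.   ] [ 0.5  0.6 -0.8]
```

View pics/w9.png

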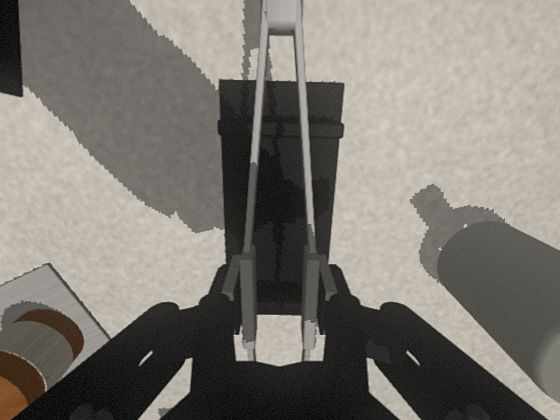

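View pics/s9.png

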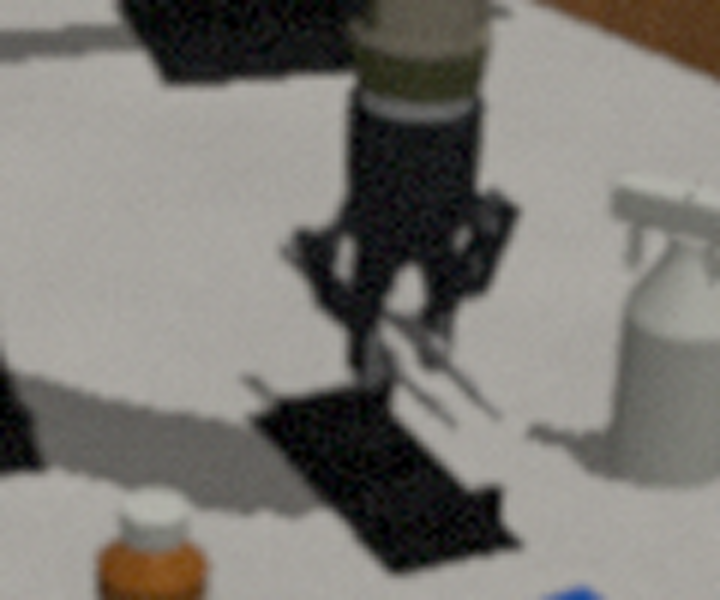

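The forceps are lifted, and the scene view shows both arms clear of the rest. I'll check the tip gap and tip position from the top and wrist views before moving.

Run:
```python
from h import *
T=tool(); np.save("T10.npy",T); print(T.round(4).tolist())
im=env.read_camera("top")[:,:,::-1]; cv2.imwrite("pics/top10.png",im)
crop(im,140,150,220,230,8,"pics/top10c.png")
for gz in (0.085,):
  P=[T[:3,3]+T[:3,:3]@np.array([-.0199,s*.012,gz]) for s in (1,-1)]
  print("pred tips world",np.array(P).round(4)); q=proj("top",P); print(q,(q-[140,150])*8); print(proj("wrist",P,T))
```

```text
[[0.0017, 0.2562, 0.9666, 0.5469], [0.0007, 0.9666, -0.2562, 0.3558], [-1.0, 0.0011, 0.0014, 0.0734], [0.0, 0.0, 0.0, 1.0]]
pred tips world [[0.6321 0.3456 0.0934]
 [0.6259 0.3224 0.0934]]
[[165.90752351 183.30898443]
 [173.75816946 185.17444697]] [[207.26018806 266.47187543]
 [270.06535565 281.39557576]]
[[300.01260458 416.43619072]
 [258.82085573 416.3868491 ]]
```

View pics/top10c.png

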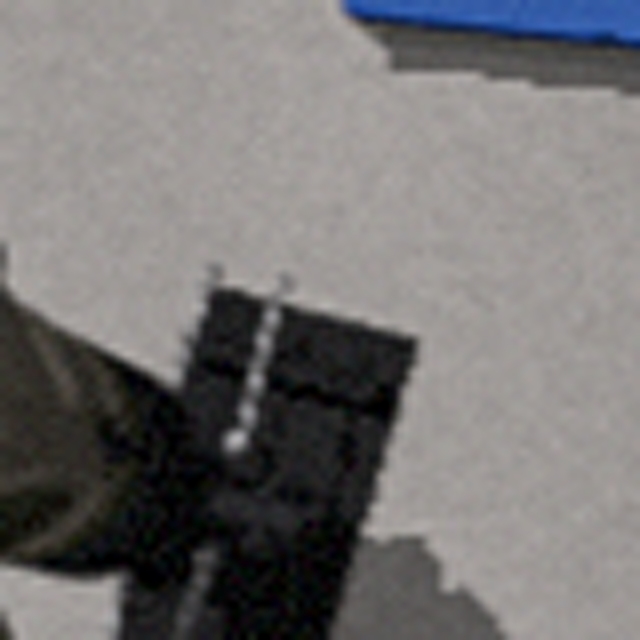

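View pics/w9c.png

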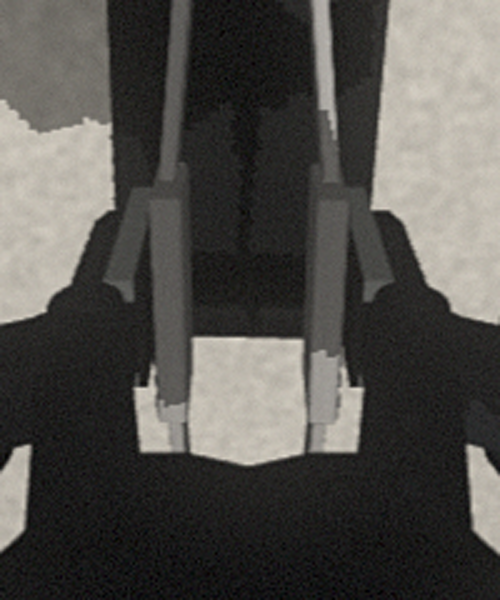

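Run:
```python
from h import *
T=np.load("T10.npy"); 
f=lambda p,k,x,y: [(p[0]+.5)/k-.5+x,(p[1]+.5)/k-.5+y]
m=atz("top",[f(p,8,140,150) for p in ((214,268),(288,280))],.0934); print(m, np.linalg.norm(m[0]-m[1])); 
print("tips tool",((m-T[:3,3])@T[:3,:3]).round(4), (m.mean(0)-T[:3,3])@T[:3,:3])
zt=T[2,3]+.030
e=atz("wrist",[f(p,2.5,180,180) for p in ((150,200),(155,300),(160,400),(348,200),(342,300),(336,400))],zt,T)
print("grip outer tool",((e-T[:3,3])@T[:3,:3]).round(4))
h=atz("wrist",[(265,33),(299,33),(281,10)],T[2,3]+.028,T); print("hinge tool",((h-T[:3,3])@T[:3,:3]).round(4))
```

```text
[[0.6327752  0.34443326 0.0934    ]
 [0.62760938 0.31710475 0.0934    ]] 0.027812469838631705
tips tool [[-0.0199  0.011   0.086 ]
 [-0.0199 -0.0167  0.088 ]] [-0.0199067  -0.00283633  0.08699432]
grip outer tool [[-0.0301 -0.0172 -0.0229]
 [-0.03   -0.0172 -0.0025]
 [-0.03   -0.0172  0.0201]
 [-0.03    0.0169 -0.0229]
 [-0.03    0.0168 -0.0025]
 [-0.03    0.0166  0.0201]]
hinge tool [[-0.0282 -0.0051 -0.1089]
 [-0.0281  0.0065 -0.1089]
 [-0.0282  0.0003 -0.1156]]
```

The top view shows the tips at (214,268) and (288,280) in the crop, a 27.8 mm centre-to-centre spacing. Less about 3 mm of tip thickness, that is close to 24–25 mm. The wrist view shows both grips centred between the pads. Next I'll compute the move over the pot.

```bash
cat >> h.py <<'E'
TIP=np.array([-.0199,-.0008,.0855])
def goal(pot,ztip,yaw=100):
    G=pose(0,0,0,yaw); G[:3,3]=np.array([pot[0],pot[1],ztip])-G[:3,:3]@TIP; return G
E
python3 - <<'E'
from h import *
T=tool(); s=env.get_state(); print(s["clock"],s["finger_gap"])
G=goal((.620,.013),.155); A=T.copy(); A[2,3]=G[2,3]; print(A[2,3]-T[2,3],G.round(4).tolist())
for r in plan(A,G,12): print(r)
T5=pose(.6218,.0099,.0151,10); print(atz("wrist",[(280,306)],.052,T5))
E
```

```text
11.5833 0.03576419205281443
0.06253004266935118 [[0.0, -0.1736, 0.9848, 0.5357], [0.0, 0.9848, 0.1736, -0.0011], [-1.0, 0.0, 0.0, 0.1351], [0.0, 0.0, 0.0, 1.0]]
[-0.0, -2.9, 0.68, -2.07, 0.0, -0.0]
[-0.0, -2.92, 0.57, -2.07, 0.0, -0.0]
[-0.0, -2.94, 0.46, -2.07, 0.0, -0.0]
[-0.0, -2.95, 0.36, -2.07, 0.0, -0.0]
[-0.0, -2.96, 0.25, -2.07, 0.0, -0.0]
[-0.0, -2.97, 0.14, -2.07, 0.0, -0.0]
[-0.0, -2.97, 0.04, -2.07, 0.0, -0.0]
[-0.0, -2.97, -0.07, -2.07, 0.0, -0.0]
[-0.0, -2.97, -0.18, -2.07, 0.0, -0.0]
[-0.0, -2.96, -0.29, -2.07, 0.0, -0.0]
[-0.0, -2.95, -0.39, -2.07, 0.0, -0.0]
[-0.0, -2.93, -0.5, -2.07, 0.0, -0.0]
[[0.62121314 0.01417111 0.052     ]]
```

Request:
drive_tool([
  [[-0.6,0,0,0,0,0,0.415],[-1.2,0,0,0,0,0,0.415],[-1.6,0,0,0,0,0,0.415],[-1.6,-0.3,0.1,0,0,0,0.415],[-1.2,-0.8,0.2,-0.6,0,0,0.415]],
])

```text
clock: 12.0
tcp_pos: [0.5463, 0.3447, 0.1351]
orientation: [0.702, 0.087, 0.702, -0.087]
wrist_force: [-0.2, -0.1, -0.9]
finger_gap: 0.0356
```

Request:
drive_tool([
  [[0,-1.4,0.3,-1.0,0,0,0.415],[0,-2.0,0.4,-1.4,0,0,0.415],[0,-2.2,0.4,-1.5,0,0,0.415],[0,-2.2,0.3,-1.5,0,0,0.415],[0,-2.2,0.3,-1.5,0,0,0.415]],
])

```text
clock: 12.42
tcp_pos: [0.5425, 0.2413, 0.1341]
orientation: [0.705, 0.044, 0.706, -0.045]
wrist_force: [0.1, 0.4, 0.6]
finger_gap: 0.0352
```

Request:
drive_tool([
  [[0,-2.2,0.2,-1.5,0,0,0.415],[0,-2.2,0.1,-1.5,0,0,0.415],[0,-2.2,0.0,-1.5,0,0,0.415],[0,-2.2,0,-1.5,0,0,0.415],[0,-2.2,-0.1,-1.5,0,0,0.415]],
])

```text
clock: 12.83
tcp_pos: [0.5362, 0.1312, 0.1342]
orientation: [0.707, -0.002, 0.707, 0.001]
wrist_force: [0.5, -0.3, -0.2]
finger_gap: 0.0356
```

Request:
drive_tool([
  [[0,-2.2,-0.1,-1.5,0,0,0.415],[0,-2.2,-0.2,-1.5,0,0,0.415],[0,-2.2,-0.2,-1.5,0,0,0.415],[0,-2.2,-0.3,-1.5,0,0,0.415],[0,-2.0,-0.3,-1.5,0,0,0.415]],
])

```text
clock: 13.25
tcp_pos: [0.5309, 0.0227, 0.1342]
orientation: [0.705, -0.048, 0.706, 0.048]
wrist_force: [0.2, 0.5, -0.3]
finger_gap: 0.0357
```

Request:
drive_tool([
  [[0,-1.2,-0.2,-1.0,0,0,0.415],[0,-0.8,-0.1,-0.5,0,0,0.415],[0,-0.4,0,0,0,0,0.415],[0,0,0,0,0,0,0.415],[0,0,0,0,0,0,0.415]],
])

```text
clock: 13.67
tcp_pos: [0.532, 0.0004, 0.1342]
orientation: [0.705, -0.056, 0.705, 0.056]
wrist_force: [0.3, 1.0, -1.2]
finger_gap: 0.0359
```

Run:
```python
from h import *
T=tool(); s=env.get_state(); print(s["clock"],s["finger_gap"],s["qvel"].round(3),T.round(4).tolist())
print(delta(T,goal((.620,.013),.155)))
im=env.read_camera("wrist")[:,:,::-1]; cv2.imwrite("pics/w11.png",im)
sc=env.read_camera("scene")[:,:,::-1]; cv2.imwrite("pics/s11.png",sc); crop(sc,225,140,375,260,5,"pics/s11c.png")
```

```text
13.6667 0.03592656941030406 [ 0.014  0.003 -0.     0.001 -0.001 -0.001] [[-0.0002, -0.1589, 0.9873, 0.532], [0.0002, 0.9873, 0.1589, 0.0004], [-1.0, 0.0003, -0.0001, 0.1342], [0.0, 0.0, 0.0, 1.0]]
(array([-0.08691623, -0.19944733,  0.33809704]), array([-0.85578484, -0.00685702, -0.01531668]))
```

View pics/w11.png

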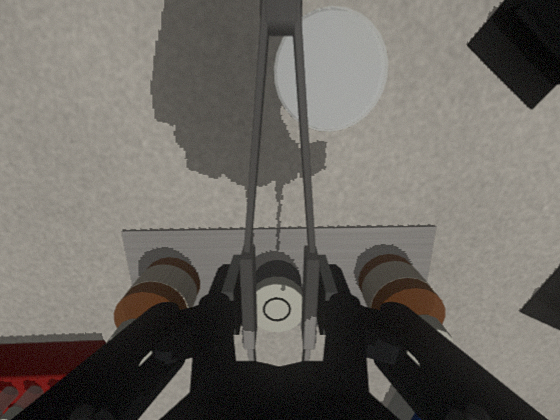

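View pics/s11c.png

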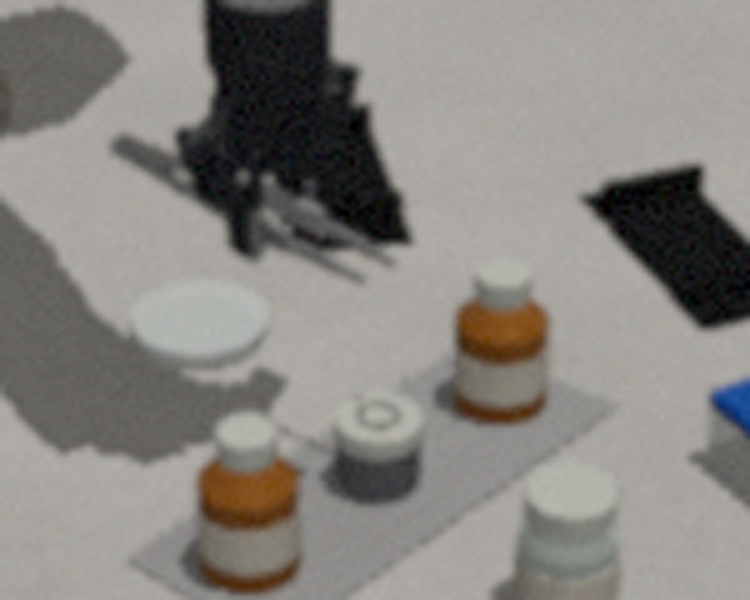

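The wrist view shows the ring at about (277,309), between the grips, with a bottle at each side. The scene view shows the tips at (363,278) and (397,262) in the crop, and the pot lid's ring at (380,416).

Run:
```python
from h import *
T=tool(); f=lambda p,k,x,y: [(p[0]+.5)/k-.5+x,(p[1]+.5)/k-.5+y]
p=atz("wrist",[(277,309)],.053,T); print("pot wrist",p,"tool",(p-T[:3,3])@T[:3,:3])
p=atz("scene",[f((380,415),5,225,140)],.053); print("pot scene",p)
c=atz("scene",[f(q,5,225,140) for q in ((248,430),(504,277))],.101); print("caps scene",c,c.mean(0),np.linalg.norm(c[0]-c[1]))
t=atz("scene",[f(q,5,225,140) for q in ((363,279),(397,263))],T[2,3]+.0199);print("tips scene",t,t.mean(0),np.linalg.norm(t[0]-t[1]),((t-T[:3,3])@T[:3,:3]).round(4))
print("pred",T[:3,3]+T[:3,:3]@TIP)
```

```text
pot wrist [[0.61927816 0.01322728 0.053     ]] tool [[ 0.08119715 -0.00170931  0.08817077]]
pot scene [[0.62349    0.01279985 0.053     ]]
caps scene [[ 0.6430434  -0.09849343  0.101     ]
 [ 0.60742252  0.12304663  0.101     ]] [0.62523296 0.0122766  0.101     ] 0.22438548302033934
tips scene [[6.22557742e-01 4.82067530e-04 1.54112812e-01]
 [6.20875534e-01 2.71098204e-02 1.54112812e-01]] [0.62171664 0.01379594 0.15411281] 0.026680836737302042 [[-0.0199 -0.0148  0.0894]
 [-0.0199  0.0118  0.0919]]
pred [0.61651735 0.01367789 0.15409782]
```

Request:
drive_tool([
  [[0.4,-0.2,0.3,-0.9,0,0,0.415],[1.0,0,0,0,0,0,0.415],[1.4,0,0,0,0,0,0.415],[1.4,0,0,0,0,0,0.415],[1.4,0,0,0,0,0,0.415]],
])

```text
clock: 14.18
tcp_pos: [0.5351, -0.001, 0.0768]
orientation: [0.704, -0.062, 0.705, 0.062]
wrist_force: [0.4, 0.3, -0.9]
finger_gap: 0.0355
```

Request:
drive_tool([
  [[1.2,0,0,0,0,0,0.415],[0.7,0,0,0,0,0,0.415],[0.3,0,0,0,0,0,0.415],[0,0,0,0,0,0,0.415],[0,0,0,0,0,0,0.415]],
])

```text
clock: 14.6
tcp_pos: [0.5355, -0.0013, 0.0564]
orientation: [0.704, -0.062, 0.704, 0.062]
wrist_force: [1.2, 1.0, -0.5]
finger_gap: 0.035
```

Run:
```python
from h import *
T=tool(); s=env.get_state(); print(s["clock"],s["finger_gap"],s["qvel"].round(3),T.round(4).tolist(),s["wrist_force"])
G=goal((.6195,.0131),.063);print(delta(T,G)); print("tips",T[:3,3]+T[:3,:3]@TIP)
sc=np.median([env.read_camera("scene").astype(float) for _ in range(3)],0).astype(np.uint8)[:,:,::-1]; crop(sc,265,180,345,250,9,"pics/s12c.png")
top=env.read_camera("top")[:,:,::-1]; cv2.imwrite("pics/top12.png",top)
```

```text
14.6 0.0350337488702472 [-0.001 -0.012  0.011  0.004  0.    -0.   ] [[0.0002, -0.1748, 0.9846, 0.5355], [-0.0001, 0.9846, 0.1748, -0.0013], [-1.0, -0.0001, 0.0001, 0.0564], [0.0, 0.0, 0.0, 1.0]] [ 1.2105851   0.9913769  -0.47099988]
(array([ 1.32811537,  0.04377688, -0.03195802]), array([0.06715239, 0.00758029, 0.007992  ]))
tips [0.61986952 0.01282747 0.07629267]
```

View pics/s12c.png

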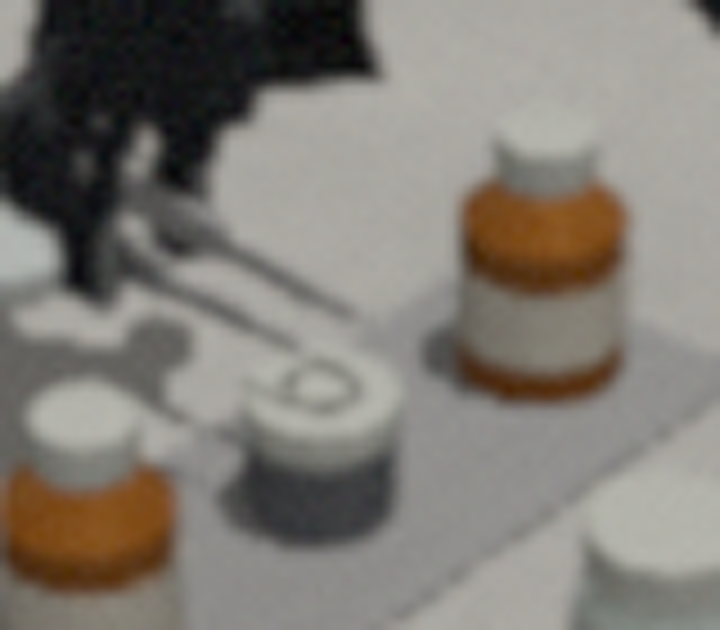

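View pics/top12.png

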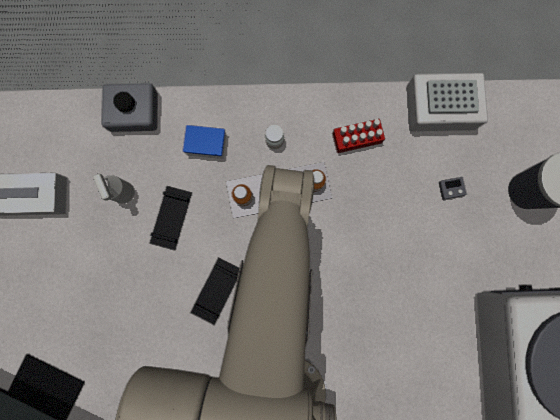

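Run:
```python
from h import *
T=tool(); f=lambda p,k,x,y: [(p[0]+.5)/k-.5+x,(p[1]+.5)/k-.5+y]
ring=np.array(f((322,388),9,265,180)); tl=np.array([f((300,347),9,265,180),f((357,320),9,265,180)])
print("obs ring,tips",ring,tl,"diff",tl.mean(0)-ring, tl[1]-tl[0])
# relative estimate: ring biased; find xy of each at own z
r=atz("scene",[ring],.053)[0]; 
for z in (.0763,.074,.079):
    t=atz("scene",tl,z); print(z,"mid-ring world",(t.mean(0)-r).round(4),"in tool",(T[:3,:3].T@(t.mean(0)-r)).round(4),np.linalg.norm(t[0]-t[1]), (T[:3,:3].T@(t[1]-t[0])).round(4))
```

```text
obs ring,tips [300.33333333 222.66666667] [[297.88888889 218.11111111]
 [304.22222222 215.11111111]] diff [ 0.72222222 -6.05555556] [ 6.33333333 -3.        ]
0.0763 mid-ring world [0.0026 0.0006 0.0233] in tool [-0.0233  0.0001  0.0027] 0.024858069756064027 [-0.      0.0246  0.0035]
0.074 mid-ring world [-0.      0.0027  0.021 ] in tool [-0.021   0.0027  0.0005] 0.024921067961743777 [-0.      0.0247  0.0035]
0.079 mid-ring world [ 0.0057 -0.0019  0.026 ] in tool [-0.026  -0.0028  0.0054] 0.02478411534070086 [-0.      0.0245  0.0035]
```

The scene view shows the tips at (300,347)/(357,320) and the ring at (322,388) in the crop, which puts the tips within a few mm of centred. I'll lower 1.3 cm in small steps.

Request:
drive_tool([
  [[0.2,0.02,-0.05,0,0,0,0.415],[0.4,0.02,-0.05,0,0,0,0.415],[0.4,0,0,0,0,0,0.415],[0.2,0,0,0,0,0,0.415],[0.1,0,0,0,0,0,0.415]],
])

```text
clock: 15.22
tcp_pos: [0.5338, -0.0012, 0.0426]
orientation: [0.704, -0.062, 0.705, 0.062]
wrist_force: [0.4, -0.6, -0.7]
finger_gap: 0.0353
```

Request:
drive_tool([
  [[0,0,0,0,0,0,0.415],[0,0,0,0,0,0,0.415],[0,0,0,0,0,0,0.415],[0,0,0,0,0,0,0.415],[0,0,0,0,0,0,0.415]],
])

```text
clock: 15.63
tcp_pos: [0.5345, -0.0012, 0.0434]
orientation: [0.705, -0.062, 0.704, 0.062]
wrist_force: [-0.1, -0.9, -1.1]
finger_gap: 0.0355
```

Run:
```python
from h import *
T=tool(); s=env.get_state(); print(s["clock"],s["finger_gap"],s["qvel"].round(3),T.round(4).tolist(),s["wrist_force"])
print("tips",T[:3,3]+T[:3,:3]@TIP)
sc=np.mean([env.read_camera("scene").astype(float) for _ in range(6)],0).astype(np.uint8)[:,:,::-1]; cv2.imwrite("pics/s13.png",sc); crop(sc,280,195,330,235,14,"pics/s13c.png")
g=[env.get_state()["finger_gap"]]; print(g)
w=env.read_camera("wrist")[:,:,::-1]; cv2.imwrite("pics/w13.png",w)
pot=np.array([.6195,.0131]); G=pose(0,0,0,100)
# predicted pixel for tips at ztip and ring circle
r=proj("scene",[[.6195,.0131,.053]])[0]; t=proj("scene",[T[:3,3]+T[:3,:3]@(TIP+[0,d,0]) for d in (-.012,.012)]); print("pred diff",t.mean(0)-r,t[1]-t[0])
```

```text
15.6333 0.03545987301608497 [ 0.001 -0.001 -0.    -0.002  0.     0.001] [[0.0003, -0.1746, 0.9846, 0.5345], [-0.0001, 0.9846, 0.1746, -0.0012], [-1.0, -0.0002, 0.0003, 0.0434], [0.0, 0.0, 0.0, 1.0]] [-0.06925646 -0.89067876 -1.07549829]
tips [0.61878591 0.01292876 0.06334847]
[0.03571853450358255]
pred diff [-0.19267213 -2.89727004] [ 5.30043037 -3.3482023 ]
```

View pics/s13c.png

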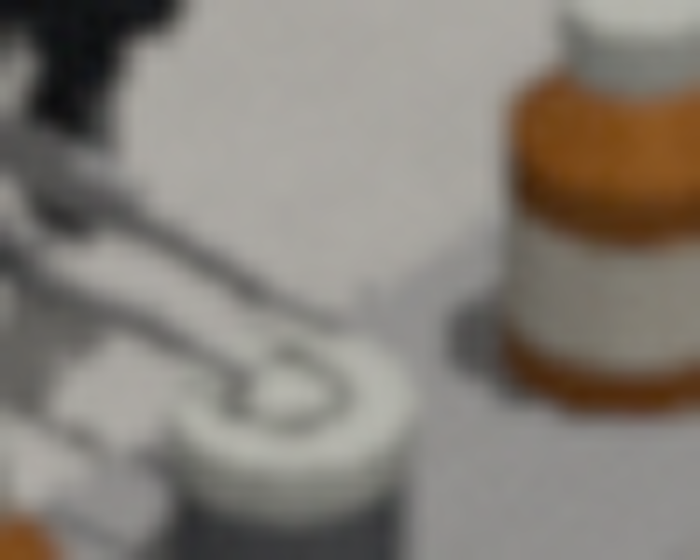

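View pics/w13.png

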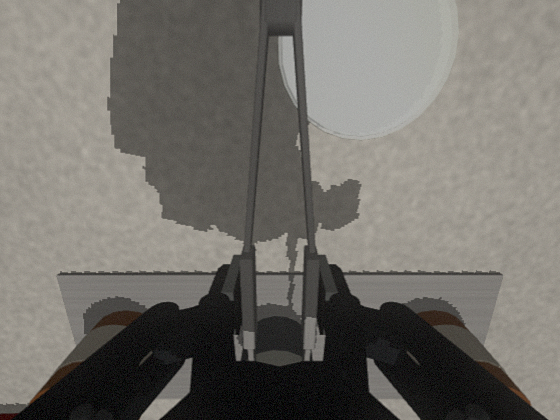

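The scene view shows the tips at (240,378)/(345,325) and the ring centre at (296,390) in the crop. The mid-offset is (-0.3,-2.7) px, against (-0.2,-2.9) expected for centred and about 1 cm above. I'll check the gap with enlarged wrist crops of the open grips (48 mm known) and the present ones.

Run:
```python
from h import *
a=cv2.imread("pics/w7.png")[210:330,220:340]; b=cv2.imread("pics/w13.png")[240:360,220:340]
a=cv2.convertScaleAbs(a,alpha=2.0,beta=0); b=cv2.convertScaleAbs(b,alpha=2.0)
o=np.hstack([cv2.resize(x,None,fx=3.3,fy=3.3,interpolation=cv2.INTER_CUBIC) for x in (a,b)]); cv2.imwrite("pics/cmp.png",o); print(o.shape)
```

```text
(396, 792, 3)
```

View pics/cmp.png

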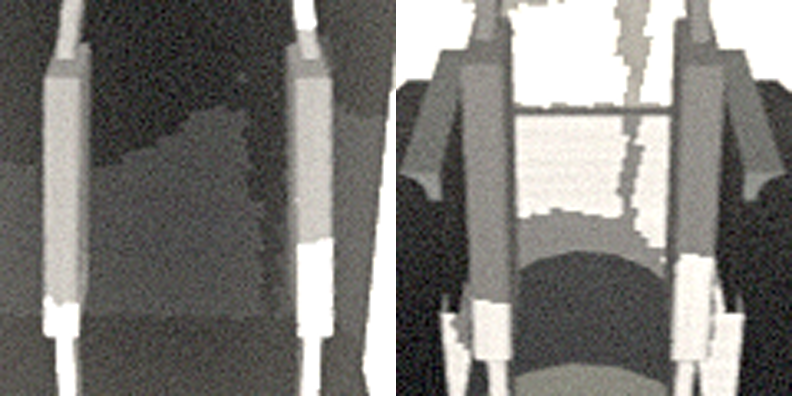

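Run:
```python
from h import *
f=lambda p,x,y: [(p[0]+.5)/3.3-.5+x,(p[1]+.5)/3.3-.5+y]
To=np.array([[0.0027,0.2563,0.9666,0.5488],[0.0012,0.9666,-0.2563,0.3572],[-1,0.0018,0.0023,0.04],[0,0,0,1]]); Tc=tool()
def meas(pts,z,T,x,y):
    e=atz("wrist",[f(p,x,y) for p in pts],z,T); e=(e-T[:3,3])@T[:3,:3]
    return [np.linalg.norm(e[0]-e[1]),np.linalg.norm(e[2]-e[3])],np.linalg.norm((e[0]+e[1]-e[2]-e[3])/2), e[:,1:].mean(0)
o=[(44,75),(44,337),(331,75),(334,337)]; c=[(462-396,65),(473-396,360),(725-396,65),(709-396,360)]
for z in (.042,.044,.046): print("open",z,meas(o,z,To,220,210))
for dz in (.028,.030,.032,.034): print("closed",dz,meas(c,Tc[2,3]+dz,Tc,220,240))
```

```text
open 0.042 ([np.float64(0.0497718225518697), np.float64(0.04980742536594035)], np.float64(0.04802886193134517), array([-0.00109172,  0.001154  ]))
open 0.044 ([np.float64(0.049059751204333896), np.float64(0.0490948446590423)], np.float64(0.047341726627018646), array([-1.07294722e-03, -6.13477355e-05]))
open 0.046 ([np.float64(0.048347679856798095), np.float64(0.04838226395214426)], np.float64(0.04665459132269214), array([-0.00105417, -0.00127669]))
closed 0.028 ([np.float64(0.0494242337333398), np.float64(0.04941008182866296)], np.float64(0.03513873051463837), array([0.00022625, 0.00271041]))
closed 0.03 ([np.float64(0.04855704837165282), np.float64(0.04854314477278965)], np.float64(0.03452219505361407), array([0.00022629, 0.00119263]))
closed 0.032 ([np.float64(0.04768986300996595), np.float64(0.04767620771691632)], np.float64(0.03390565959258977), array([ 0.00022632, -0.00032516]))
closed 0.034 ([np.float64(0.04682267764827897), np.float64(0.04680927066104323)], np.float64(0.03328912413156548), array([ 0.00022636, -0.00184294]))
```

The grips measure about 35.4 mm outside, which means a tip gap of about 23 mm, so I'll open very slightly. I'll also go 2 mm lower and 0.5 mm forward.

Request:
drive_tool([
  [[0.1,0,0.05,0,0,0,0.42],[0.1,0,0,0,0,0,0.42],[0,0,0,0,0,0,0.42],[0,0,0,0,0,0,0.42],[0,0,0,0,0,0,0.42]],
])

```text
clock: 16.4
tcp_pos: [0.5348, -0.0011, 0.0412]
orientation: [0.704, -0.062, 0.704, 0.062]
wrist_force: [0.5, -0.1, -0.3]
finger_gap: 0.036
```

Request:
drive_tool([
  [[0,0,0,0,0,0,0.42],[0,0,0,0,0,0,0.42],[0,0,0,0,0,0,0.42],[0,0,0,0,0,0,0.42],[0,0,0,0,0,0,0.42]],
])

```text
clock: 16.82
tcp_pos: [0.5348, -0.0011, 0.0413]
orientation: [0.704, -0.062, 0.704, 0.062]
wrist_force: [0.8, -0.0, -0.5]
finger_gap: 0.0359
```

Run:
```python
from h import *
T=tool(); s=env.get_state(); print(s["clock"],s["qvel"].round(3),T[:3,3],s["wrist_force"])
print("tips",T[:3,3]+T[:3,:3]@TIP)
I=[];g=[]
for _ in range(12): I.append(env.read_camera("scene").astype(float)); g.append(env.get_state()["finger_gap"])
print("gap",np.mean(g),np.std(g))
sc=np.mean(I,0).astype(np.uint8)[:,:,::-1]; cv2.imwrite("pics/s14.png",sc); 
c=cv2.convertScaleAbs(sc,alpha=1.6,beta=-60); crop(c,285,200,320,230,20,"pics/s14c.png")
w=env.read_camera("wrist")[:,:,::-1][240:360,220:340]; w=cv2.convertScaleAbs(w,alpha=2.); cv2.imwrite("pics/w14c.png",cv2.resize(w,None,fx=5,fy=5,interpolation=cv2.INTER_CUBIC))
P=[[.6195+.012*np.cos(a),.0131+.012*np.sin(a),.053] for a in np.linspace(0,2*np.pi,5)[:-1]]
q=proj("scene",P+[[.6195,.0131,.053]]); print((q-[285,200])*20+9.5)
t=proj("scene",[T[:3,3]+T[:3,:3]@(TIP+[0,d,0]) for d in (-.0135,.0135)]);print("pred tip centres",(t-[285,200])*20+9.5)
```

```text
16.8167 [-0.    -0.001 -0.     0.     0.001 -0.   ] [ 0.53476965 -0.00110643  0.04128604] [ 0.76863086 -0.00689784 -0.53001796]
tips [0.61909666 0.0130332  0.06118391]
gap 0.0359822718156028 0.00018441112598054026
[[356.03355969 484.803508  ]
 [368.82590245 421.17068872]
 [257.8763415  413.35198102]
 [244.1445518  476.83660764]
 [306.71562527 448.90368364]]
pred tip centres [[244.99259921 441.21214496]
 [364.16022146 365.78985191]]
```

View pics/s14c.png

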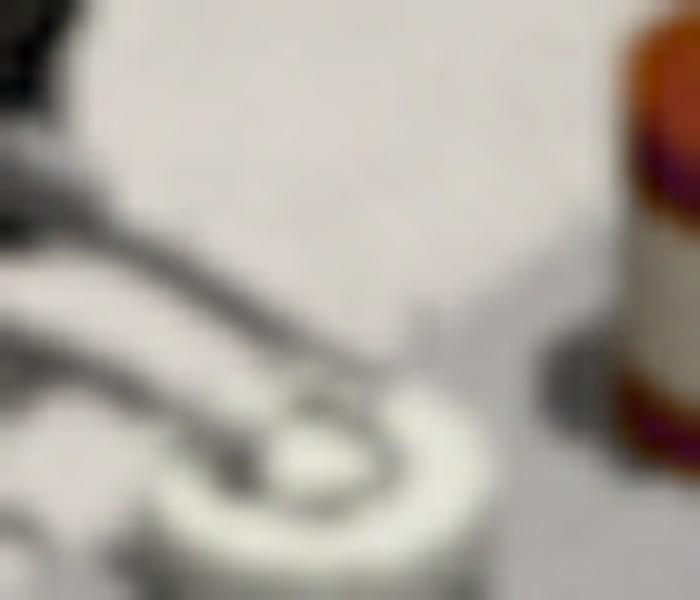

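View pics/w14c.png

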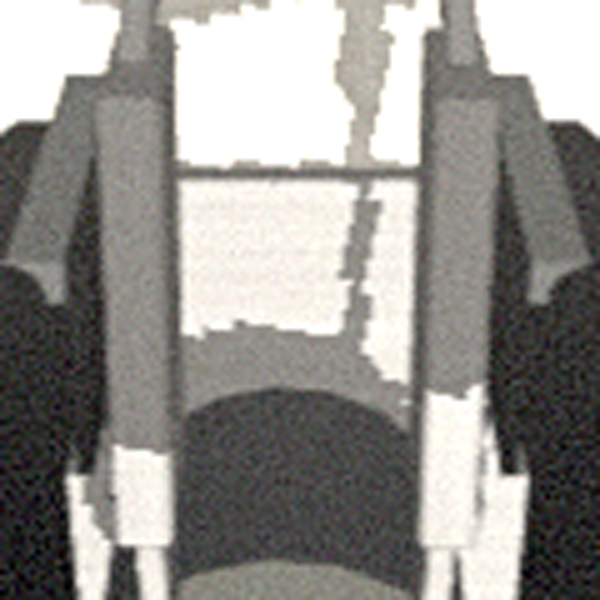

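Run:
```python
from h import *
T=tool(); sc=cv2.imread("pics/s14.png"); c=cv2.convertScaleAbs(sc,alpha=1.6,beta=-60)
c=cv2.resize(c[200:230,285:320],None,fx=20,fy=20,interpolation=cv2.INTER_CUBIC); o=c.copy()
pp=lambda P:(((proj("scene",P)-[285,200])*20+9.5)+[13,5])
cir=lambda r,z:[[.6195+r*np.cos(a),.0131+r*np.sin(a),z] for a in np.linspace(0,6.2832,60)]
for r,z in ((.012,.053),(.027,.052)): cv2.polylines(o,[pp(cir(r,z)).astype(np.int32)],True,(0,0,255),1)
for s in (-1,1):
    L=pp([T[:3,3]+T[:3,:3]@(TIP+[0,s*h,dz]) for h,dz in ((.0135,0),(.0142,-.03),(.0148,-.055))]); cv2.polylines(o,[L.astype(np.int32)],False,(0,255,0),1)
cv2.imwrite("pics/s14o.png",o)
# grip width now
f=lambda p:[(p[0]+.5)/5-.5+220,(p[1]+.5)/5-.5+240]
e=atz("wrist",[f(p) for p in ((97,98),(115,545),(500,98),(477,545))],T[2,3]+.028,T); e=(e-T[:3,3])@T[:3,:3]; L=np.linalg.norm(e[0]-e[1]); 
print(L,(e[2]-e[0])[1]*.05/L,(e[3]-e[1])[1]*.05/L,e.mean(0))
```

```text
0.0494067212041179 0.0358150464848376 0.036135530152338294 [-0.02800013  0.00019644  0.00262937]
```

View pics/s14o.png

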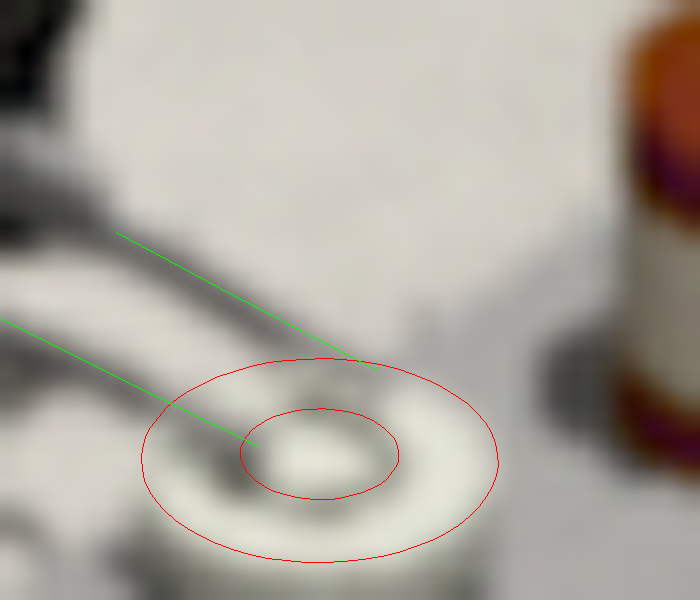

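The grip width now measures 36.0 mm, both by the gripper reading and in the wrist view. The overlay puts the tips within about 1.5 mm of centred. I'll make a small 0.5 mm nudge, settle, and run final checks.

Request:
drive_tool([
  [[0,0.05,0,0,0,0,0.42],[0,0,0,0,0,0,0.42],[0,0,0,0,0,0,0.42],[0,0,0,0,0,0,0.42],[0,0,0,0,0,0,0.42]],
])

```text
clock: 17.88
tcp_pos: [0.5347, -0.0006, 0.0413]
orientation: [0.704, -0.062, 0.704, 0.062]
wrist_force: [0.1, -0.1, -0.9]
finger_gap: 0.0359
```

Request:
drive_tool([
  [[0,0,0,0,0,0,0.42],[0,0,0,0,0,0,0.42],[0,0,0,0,0,0,0.42],[0,0,0,0,0,0,0.42],[0,0,0,0,0,0,0.42]],
])

```text
clock: 18.3
tcp_pos: [0.5347, -0.0006, 0.0413]
orientation: [0.704, -0.062, 0.704, 0.062]
wrist_force: [-0.3, -0.5, 0.2]
finger_gap: 0.0359
```

Run:
```python
from h import *
T=tool(); s=env.get_state(); print(s["clock"],s["qvel"].round(3),T[:3,3],s["wrist_force"].round(2),s["finger_gap"])
print("tips",T[:3,3]+T[:3,:3]@TIP)
sc=env.read_camera("scene")[:,:,::-1]; cv2.imwrite("pics/s15.png",sc); crop(sc,225,140,375,260,5,"pics/s15c.png")
```

```text
18.3 [-0.     0.    -0.001 -0.     0.001  0.002] [ 0.53470581 -0.00062145  0.04128718] [-0.28 -0.45  0.17] 0.035927976871525984
tips [0.61903186 0.01351986 0.06118796]
```

View pics/s15c.png

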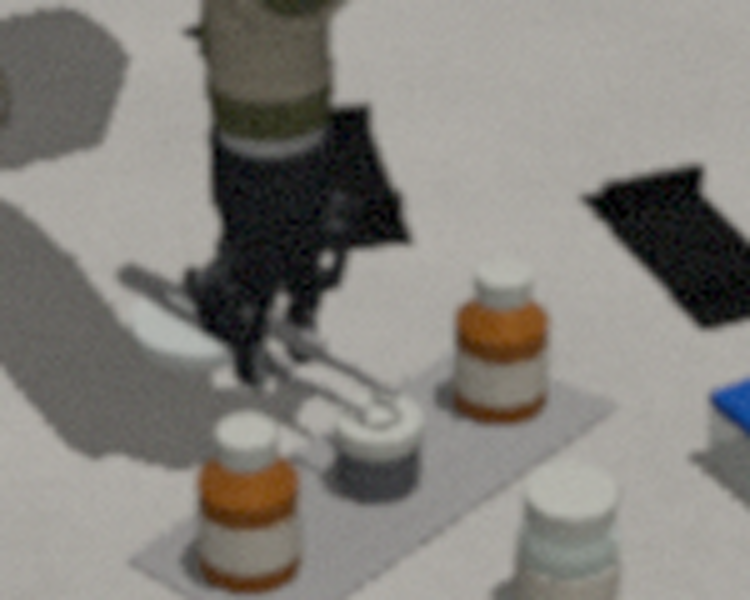

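View pics/s15.png

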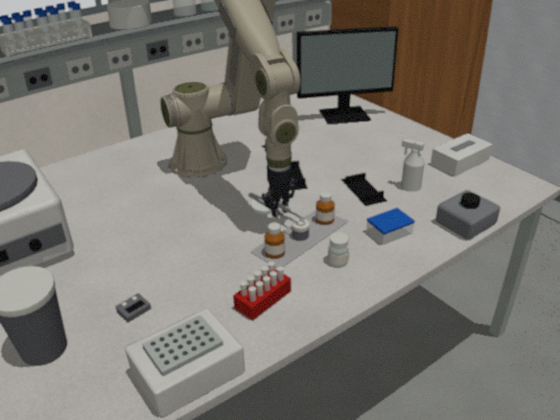

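The final view shows the pot between the bottles, with the lid at (380,415) in the crop, unmoved. The tips straddle the ring just above it and the other things are in place.

```bash
python3 -c "
from workcell import env
print(env.hand_in())"
```

```text
the job is handed in; nothing more can be done
None
```

I stood the pot on the tray midway between the two bottles and released it. I then took the forceps off their rest, squeezed them and held them with the tips either side of the ring, just above it. I handed the job in at about 18.3 s.

What the last checks showed:
- **Pot:** it measured at about (0.6195, 0.013) m, against a bottle midpoint of about (0.620, 0.0135) m. It was upright and had not moved since release.
- **Tip gap:** the gripper read 35.9–36.0 mm and the wrist view gave 36.0 mm over the grips, which means a tip gap of about 24 mm. I did not measure the final gap directly at the tips. Earlier, slightly tighter readings at the tips ranged from 22 to 25 mm.
- **Tip position:** from the arm pose, the tips are centred over the ring to within about 1 mm and about 8 mm above it. The arm is still, and the wrist force is about 0.5 N, so nothing is touching.
- **Other things:** they look unmoved in the final picture.

One check disagreed: the scene overlay suggested the tips were 1.5–2 mm to the right of, or lower than, the pose estimate. I shifted 0.5 mm to meet it part way and did not resolve the rest.

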